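Unwedge the transport tray and stack the instrument case

ROBOT

A 6-joint arm with a two-finger parallel gripper is mounted at the origin on the work surface. World frame = base frame: x ahead of the robot, y to its left, z up, the work surface at z = 0. Lengths are in mm, angles in rad, forces in N, time in s.
With the tool pointing down it reaches from about 275 to 850 mm from the base axis. Payload 5.2 kg.
Tool frame: the origin (TCP) lies between the finger pads; the fingertips stand 17 mm ahead of it and the grasp point (between the pads) lies 2 mm behind it; z points along the fingers, y is the line along which they close (so a half turn about z gives the same grasp; the last joint's range is limited). The gripper opens to 85 mm and grips with 20 to 120 N. Pads are 22 mm wide; open, the fingers measure 114 mm over their backs; the gripper's body (76 mm by 85 mm) begins 54 mm behind the grasp point. The pads swing forward as they close: fully open they stand 13 mm farther back than shut.
Start: joints at [-0.203, 0.259, 1.535, -0, 1.348, -0.203], TCP at [550.005, 0.023, 248.31] pointing down, gripper open.
Joint ranges: [-3.14, 3.14], [-0.91, 2.08], [0.19, 2.58], [-1.22, 4.36], [0.22, 2.71], [-3.12, 3.12]. Speed limits (rad/s): [2.57, 2.57, 3.14, 3.14, 3.14, 3.14].

INTERFACE

Orientations are given as [roll, pitch, yaw] about the fixed x, y, z axes, in that order (R = Rz(yaw) Ry(pitch) Rx(roll)).
In Python, from station import telemetry, viewer, finish_job gives the robot as it stands.
- The arm moves only by the tool servo_tool, never from a script. Its argument "steps" is a list of rows, each an object with "grip": the closure, from 0 (fully open) to 1 (shut); "offset": the shift along the world's x, y, z in cm, a list of three; "spin": the turn about the world's z in rad. A call has 1 to 10 rows; each row is the pose to reach, as a shift and turn from the pose commanded when the call began; what a row does not reach only later rows make up. A row lasts 1/12 s, in which the tool goes at most 41.7 mm and 7.16 degrees, less where a joint would pass 70% of its speed; a pose out of reach is approached as far as the arm can. A call with a gripper value outside its range is refused whole. The fingers move at their own pace and stop on an object; the grip force is fixed at half the most. Time passes only in rows, so rows that repeat a pose let the fingers close. It gives the time, the measured TCP pose, the force, the opening and the grip force at its end, in the units of the state.
- telemetry.get_obs(): the state, without advancing time (a new reading comes with each control period).
- viewer.grab_frame(name): name is "scene" or "side" or "wrist"; returns the picture (384x512x3 uint8, blue, green, red); there is no depth.
- viewer.camera_info(name): a dict with "mtx" (3x3 intrinsics, pixels), "world_from_camera" (4x4, takes a point from camera to world coordinates); the wrist camera has in their place "T_tool_cam" (4x4, takes a point from camera to tool coordinates, whose origin is the TCP and whose axes are the flange's). Camera axes: x right, y down, z forward; pixel columns grow to the right and rows downward; lengths in mm; the calibration is good to about 2 mm. A picture is of the moment at which its call begins: read the wrist's pose just before it. camera_info takes no time and is no camera call.
- finish_job(): hands the job in; it is judged then, once.
The state is a dict: "time": time; "joints": joint angles; "qvel": joint speeds; "effort": joint torques, N m; "ee_pos": TCP position; "orientation": TCP orientation; "force": force on the tool from outside, world axes, zero at the start; "moment": the same for the moment, N m; "width": finger opening in mm; "gripper_force": force on a finger pad.
Only numpy, scipy, OpenCV 4.12 (cv2) and the standard library are available. Lean on these libraries where they do the work, as an engineer would, in place of code of your own. Each camera call takes 0.05 s, during which the arm holds its last target. There are 200 camera calls.

TASK

Unpack the transport tray: work the red wedge loose with small alternating side pulls until it slides up out of its slot, and put it in the grey parts tray. The tray is light and stands loose on the bench, so do not lift it, tip it or drag it about. Then take the freed blue-lidded case out of the tray and set it (do not drop it) squarely on top of the stack of two equal cases, leaving everything else as it is.

Things in the scene. Friction and masses are not known exactly. Their poses are not given: they have to be found in the camera images.
- tray_center (a point): Aluminium transport tray, loose on the bench, 1.8 kg without case and wedge; base plate 218 x 150 x 12 mm. This point: centre of the plate's upper face, 12 mm above the bench. x runs along the tray from wedge end to far end, z up. From this point along x: end block to -82 mm, wedge at -75, clamp plate -68 to -57, case -57 to 63, buffer to 73, end block (36 mm high) to 99 mm.
- slot (a point): Middle of the wedge slot's mouth on the tray, level with the tops of the end block (66 mm wide, y) and the steel clamp plate (62 mm wide), 46 mm above the base plate and 58 mm above the bench; axes as the tray's. The block and plate faces slope 4 degrees to fit the wedge; the slot is open on both sides (y), so the wedge can swing there.
- buffer (a joint): Black sprung plate at the far end, 34 mm high: its spring (about 25 N with the wedge home) squeezes case, clamp plate and wedge together. 0 as packed; grows (m) as the spring relaxes while the wedge rises, to 0.003, its stop, when the wedge is loose.
- wedge_center (a point): Red plastic wedge, 112 mm long, 44 mm wide, 110 g, upright, its tip on the base plate. This point: half-way along, 56 mm above the tip, 68 mm above the bench at the start; z from tip to head, x along the tray. Below it the wedge tapers from 22 to 14 mm thick. Held by friction alone: a straight pull takes 22 to 32 N, but 13 N here already tips up the loaded tray.
- wedge_head (a point): Middle of the wedge's grip head, a block 24 mm (wedge x) by 44 mm (y) by 56 mm high (z), 84 mm above the tip; its underside is 10 mm above the tray's blocks and the case. Swing it 4 to 8 degrees left and right, tilting about wedge x, drawing it up 2 to 3 mm a swing: it then comes with little force. Loose after about 24 mm of rise, clear of the slot after 50 mm.
- case_center (a point): The case clamped in the tray: closed grey box with blue lid, 120 x 62 x 46 mm (its x, y, z), about 0.4 kg. This point: its centre, 35 mm above the bench at the start; x along the tray. Ribs 6 mm high stand 4 mm clear of its long sides, nothing higher. With the wedge out it stands loose: grip it across its 62 mm width and lift straight up.
- stack_top_center (a point): Upper case of the stack of two, same size and make as the clamped one, loose. This point is its centre, 69 mm above the bench; its top is at 92 mm. The third case goes on top, edges flush, with its centre 46 mm above this point; either way round.
- stack_low_center (a point): Lower case of the stack, same size, loose on the bench. Centre, 23 mm above the bench.
- parts_tray: Shallow open grey plastic tray fixed on the bench, 180 x 140 x 30 mm (x, y, z), walls 4 mm, floor about 4 mm thick. Origin: centre of its underside. A small copper gasket ring lies in one corner (its own -x, +y corner) and may be touched.
- solvent: Bystander: white solvent bottle, 64 mm diameter, 150 mm tall, loose. Origin at its underside.
- flange: Bystander: round steel flange, 70 mm diameter, 13 mm thick, loose. Origin at its underside.
- jar: Bystander: small amber jar with black cap, 52 mm diameter, 55 mm tall, loose. Origin at its underside.
- screwdriver: Bystander: screwdriver with red handle, 170 mm long, lying loose. Origin at the underside of its middle.
Not all that is in view belongs to the job. What is shaped like the part that bears case_center but green is not meant.

How it is judged:
By the outcome, as a careful person would: the job done as asked, in the order asked, and still so for the second after the job is handed in, with the robot touching nothing.
It also fails if it takes over 66 s, if anything falls off the work surface, if the arm or the gripper's body presses on something with over 40 N, if the wrist force passes 120 N, or if a joint passes its speed limit or range.

## Working session

There is one attempt and no reset: what is moved stays moved. The work goes in short steps, Python scripts to look and compute and a tool call to move; the robot and the scene stay as the last step left them, time stands still between calls to the robot, and variables do not carry over. Pictures are saved under pics/ and viewed, at most 10 in all, crops included, and the job is handed in when it is done.

Besides the shell and the picture viewer there is one more tool, called by a JSON object that holds its "method" and its "body". servo_tool: Moves the arm, as the interface text tells. Its arguments: {"type":"object","properties":{"steps":{"type":"array","items":{"type":"object","properties":{"grip":{"type":"number"},"offset":{"type":"array","items":{"type":"number"}},"spin":{"type":"number"}}}}},"required":["steps"]}

```bash
ls; mkdir -p pics
cat > h.py <<'E'
import numpy as np, cv2
from station import telemetry, viewer, finish_job
from scipy.spatial.transform import Rotation as R
def pose(o):
    T=np.eye(4);T[:3,:3]=R.from_euler('xyz',o['orientation']).as_matrix();T[:3,3]=o['ee_pos'];return T
def cam(n):
    c=viewer.camera_info(n);K=np.array(c['mtx'])
    if n=='wrist': return K, pose(telemetry.get_obs())@np.array(c['T_tool_cam'])
    return K,np.array(c['world_from_camera'])
def back(K,T,uv,z):
    d=T[:3,:3]@np.linalg.solve(K,[uv[0],uv[1],1]);o=T[:3,3];return o+d*(z-o[2])/d[2]
def proj(K,T,p):
    q=K@(np.linalg.inv(T)@np.append(p,1))[:3];return q[:2]/q[2]
def shot(n,f,s=1.5):
    K,T=cam(n);im=viewer.grab_frame(n);cv2.imwrite('pics/'+f+'_raw.png',im)
    cv2.imwrite('pics/'+f+'.png',cv2.resize(im,None,fx=s,fy=s,interpolation=cv2.INTER_CUBIC));np.savez('pics/'+f+'.npz',K=K,T=T);return im
E
python3 - <<'E'
from h import *
for n in ['scene','side','wrist']:
    shot(n,n+'0'); d=np.load('pics/%s0.npz'%n); print(n,d['K'].round(1).tolist(),d['T'].round(3).tolist())
print(telemetry.get_obs())
E
```

```text
pics
scene [[396.9, 0.0, 248.9], [0.0, 396.9, 194.1], [0.0, 0.0, 1.0]] [[0.184, 0.691, -0.699, 1376.015], [0.983, -0.122, 0.138, -168.204], [0.01, -0.712, -0.702, 920.446], [0.0, 0.0, 0.0, 1.0]]
side [[399.7, 0.0, 260.2], [0.0, 399.7, 195.1], [0.0, 0.0, 1.0]] [[0.697, -0.41, 0.588, -60.215], [-0.717, -0.401, 0.57, -615.259], [0.002, -0.819, -0.574, 683.757], [0.0, 0.0, 0.0, 1.0]]
wrist [[279.4, 0.0, 257.1], [0.0, 279.4, 191.9], [0.0, 0.0, 1.0]] [[1.0, 0.001, -0.002, 550.275], [0.0, -0.947, -0.321, 81.765], [-0.002, 0.321, -0.947, 374.311], [0.0, 0.0, 0.0, 1.0]]
{'time': 0.15, 'joints': array([-2.02777321e-01,  2.59197092e-01,  1.53581893e+00,  6.13060516e-06,
        1.34803399e+00, -2.02793593e-01]), 'qvel': array([ 0.00077852, -0.00048566, -0.00348182, -0.00233839, -0.00131861,
        0.00129551]), 'effort': array([ 2.27439166e-03, -4.46383452e+01, -2.90821481e+01, -2.12644927e-04,
        8.17353168e-03,  2.13274996e-05]), 'ee_pos': array([5.49615971e+02, 1.16966098e-01, 2.47659220e+02]), 'orientation': array([-3.14016636e+00, -2.99375760e-04,  1.57081103e+00]), 'force': array([-1.38945145, -0.79124148,  0.34052725]), 'moment': array([ 0.00323845,  0.01677933, -0.03918268]), 'gripper_force': 0.0, 'width': 84.96498928441832}
```

View pictures.

View pics/scene0.png

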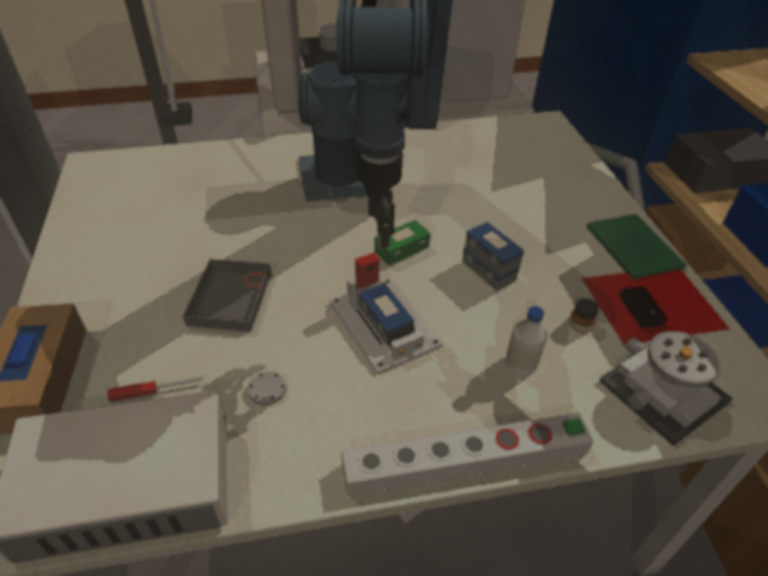

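View pics/side0.png

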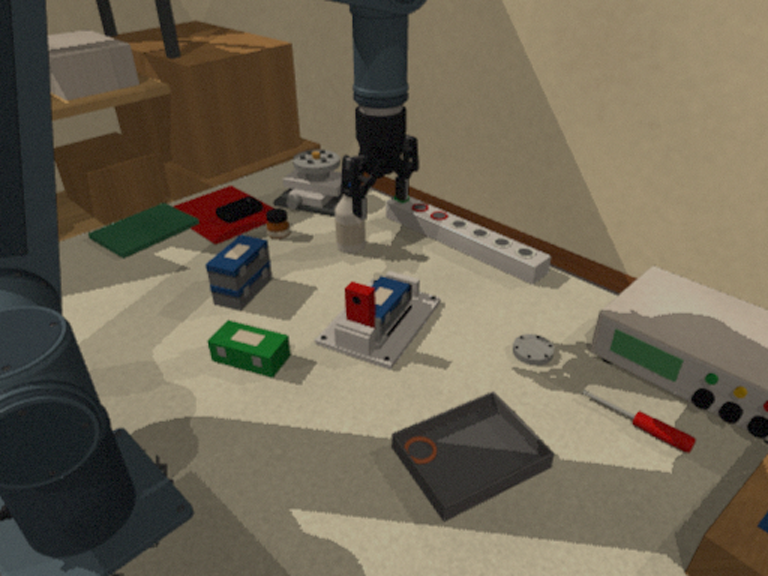

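Scene: wedge head at about (367,270), tray with the case at (387,312), stack at (492,252), parts tray at (230,295), green decoy at (403,242). Side: wedge at (360,303), stack at (238,270), parts tray at (470,455). I'll enlarge both around the tray, the stack and the parts tray.

Run:
```python
from h import *
s=cv2.imread('pics/scene0_raw.png');d=cv2.imread('pics/side0_raw.png')
def c(im,u,v,w,h,k): return cv2.resize(im[v:v+h,u:u+w],None,fx=k,fy=k,interpolation=cv2.INTER_CUBIC)
def br(i): return cv2.convertScaleAbs(i,alpha=1.3,beta=10)
a=np.hstack([c(s,215,160,80,60,5)[:, :400],c(s,300,140,80,60,5)])
a=np.hstack([c(s,215,165,80,85,5)[:,:400],np.vstack([c(s,300,143,80,50,5),np.zeros((175,400,3),np.uint8)])])
cv2.imwrite('pics/c1.png',br(a))
b=np.hstack([c(d,205,178,90,70,5),c(d,135,152,50,70,5)])
cv2.imwrite('pics/c2.png',br(b));print(a.shape,b.shape)
```

```text
(425, 800, 3) (350, 700, 3)
```

View pics/c1.png

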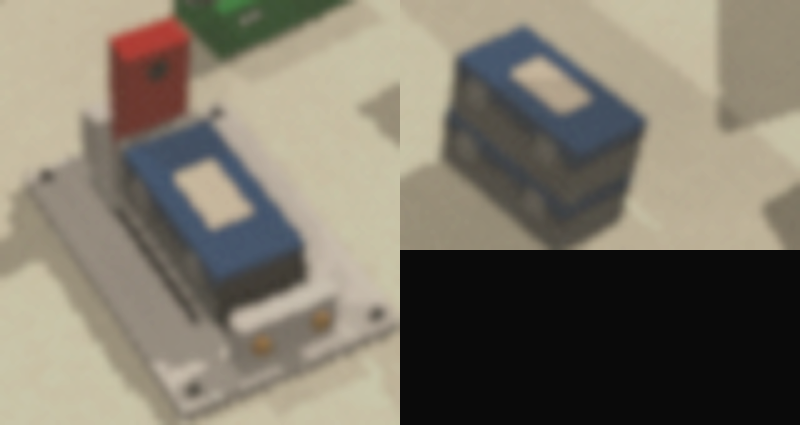

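View pics/c2.png

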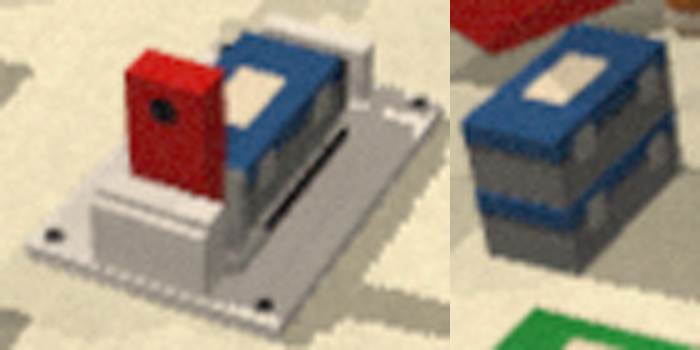

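The crops show four plate screws, the lid corners of the clamped case and the stack, and the wedge head's top. I'll back-project these onto their known heights.

Run:
```python
from h import *
S=np.load('pics/scene0.npz');D=np.load('pics/side0.npz')
l=lambda a:[(215+u/5,165+v/5) for u,v in a]
r=lambda a:[(300+(u-400)/5,143+v/5) for u,v in a]
l2=lambda a:[(205+u/5,178+v/5) for u,v in a]
r2=lambda a:[(135+(u-450)/5,152+v/5) for u,v in a]
f=lambda a:[(u/1.5,v/1.5) for u,v in a]
def sh(n,C,pts,z):
    P=np.array([back(C['K'],C['T'],p,z)[:2] for p in pts])
    rc=cv2.minAreaRect(P.astype(np.float32)); print(n,P.round(0).tolist(),'mean',P.mean(0).round(1),'rect',[np.round(x,1) for x in rc]); 
    e=np.roll(P,-1,0)-P; print('   len',np.linalg.norm(e,axis=1).round(0),'ang',np.degrees(np.arctan2(e[:,1],e[:,0])).round(1))
sh('screws S',S,l([(46,176),(193,390),(377,314),(217,112)]),12)
sh('screws D',D,l2([(53,235),(264,305),(419,104)]),12)
sh('lid S',S,l([(122,152),(212,120),(303,245),(217,280)]),58)
sh('lid D',D,l2([(248,33),(345,62),(243,175)]),58)
sh('head S',S,l([(108,42),(178,20),(190,38),(118,62)]),124)
sh('head D',D,l2([(125,73),(150,48),(223,68),(200,97)]),124)
sh('stack S',S,r([(457,62),(527,27),(645,122),(577,160)]),92)
sh('stack D',D,r2([(463,120),(580,25),(665,42),(560,158)]),92)
sh('parts S',S,f([(213,261),(271,263),(249,329),(186,322)]),30)
sh('parts D',D,f([(393,438),(493,396),(552,455),(447,515)]),30)
sh('bottle/jar S',S,f([(526,365),(585,325)]),0)
```

```text
screws S [[485.0, -73.0], [673.0, -14.0], [635.0, 106.0], [446.0, 47.0]] mean [559.8  16.5] rect [array([559.6,  16.3]), array([198.4, 126.3]), np.float64(17.4)]
   len [197. 126. 198. 126.] ang [  17.6  107.2 -162.6  -71.9]
screws D [[447.0, 41.0], [485.0, -78.0], [673.0, -20.0]] mean [534.9 -19. ] rect [array([546.2, -40.2]), array([105.1, 233.7]), np.float64(75.0)]
   len [125. 197. 234.] ang [-72.2  17.3 165. ]
lid S [[518.0, -29.0], [500.0, 31.0], [613.0, 63.0], [631.0, 8.0]] mean [565.6  18.3] rect [array([565. ,  19.3]), array([119.2,  63.1]), np.float64(17.9)]
   len [ 63. 118.  58. 119.] ang [ 106.8   15.6  -72.  -162.1]
lid D [[607.0, 54.0], [624.0, -5.0], [512.0, -37.0]] mean [581.1   4.2] rect [array([578.4, -10.9]), array([131.9,  54.4]), np.float64(43.7)]
   len [ 61. 117. 132.] ang [ -74.  -164.    43.7]
head S [[489.0, -32.0], [477.0, 13.0], [494.0, 17.0], [508.0, -29.0]] mean [492.   -7.7] rect [array([492.3,  -8. ]), array([18.9, 49.2]), np.float64(15.4)]
   len [47. 18. 48. 19.] ang [ 105.4   13.   -73.5 -171. ]
head D [[469.0, 2.0], [493.0, 9.0], [506.0, -30.0], [
[... 549 characters left out ...]
  len [115.  58. 129.  73.] ang [  22.1  -66.1 -151.8  102.5]
parts S [[333.0, -329.0], [362.0, -202.0], [552.0, -258.0], [511.0, -382.0]] mean [ 439.3 -292.8] rect [array([ 438.5, -292.7]), array([130.6, 198.4]), np.float64(73.7)]
   len [130. 198. 131. 186.] ang [  77.1  -16.3 -108.4  163.5]
parts D [[356.0, -217.0], [522.0, -269.0], [487.0, -395.0], [314.0, -352.0]] mean [ 419.6 -308.2] rect [array([ 419.4, -310.8]), array([140.6, 177.8]), np.float64(72.8)]
   len [174. 130. 178. 141.] ang [ -17.2 -105.9  166.    72.5]
bottle/jar S [[715.0, 269.0], [636.0, 430.0]] mean [675.5 349.6] rect [array([675.5, 349.6]), array([178.8,   0. ]), np.float64(116.2)]
   len [179. 179.] ang [116.2 -63.8]
```

{"method": "servo_tool", "body": {"steps": [{"offset": [-3,-0.4,-1],"spin": 0.12,"grip": 0},{"offset": [-6.2,-0.9,-3],"spin": 0.24,"grip": 0.3},{"offset": [-6.2,-0.9,-5],"spin": 0.305,"grip": 0.3},{"offset": [-6.2,-0.9,-5],"spin": 0.305,"grip": 0.3},{"offset": [-6.2,-0.9,-5],"spin": 0.305,"grip": 0.3}]}}

```text
time: 0.57
ee_pos: [487.7, -8.9, 198.0]
orientation: [-3.14, -0.001, 1.873]
force: [0.7, -0.2, 0.2]
width: 60.1
gripper_force: 0.0
```

Run:
```python
from h import *
o=telemetry.get_obs();print(o['ee_pos'],o['orientation'],o['force'],o['moment'],o['width'],o['time'])
shot('wrist','w1')
```

```text
[487.73322984  -8.93669524 198.02508622] [-3.14049646e+00 -8.30304715e-04  1.87314057e+00] [ 0.66435066 -0.15772011  0.21097886] [-1.42520846e-02  6.38771808e-02  3.64970079e-05] 60.055027195296155 0.5667
```

View pics/w1.png

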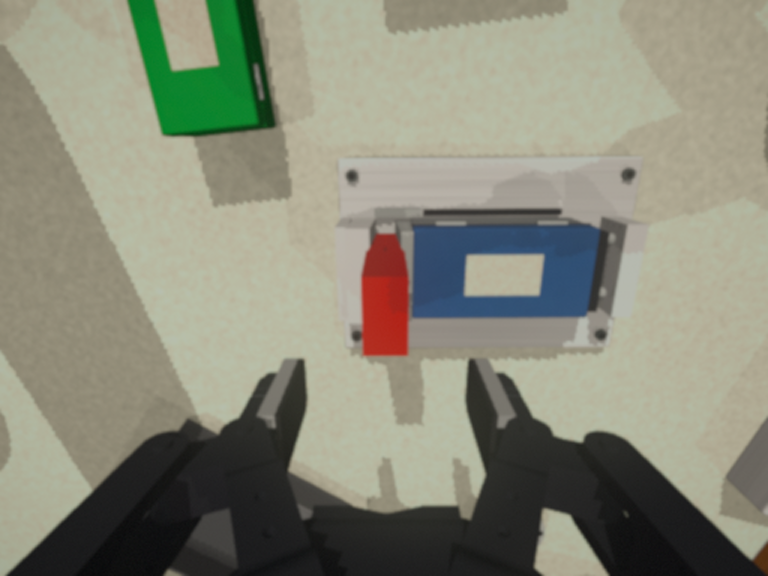

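The wrist view shows the head's top at (363,276)–(408,355), aligned with the fingers, and the lid at (412,226)–(590,318). I'll convert these.

Run:
```python
from h import *
W=np.load('pics/w1.npz')
for n,p,z in [('head',[(363,277),(407,275),(408,354),(363,355)],124),('lid',[(412,225),(602,227),(587,318),(412,317)],58),('screws',[(352,176),(628,174),(600,334),(356,335)],12)]:
    P=np.array([back(W['K'],W['T'],(u/1.5,v/1.5),z)[:2] for u,v in p]);e=np.roll(P,-1,0)-P
    print(n,P.mean(0).round(1),np.linalg.norm(e,axis=1).round(0),np.degrees(np.arctan2(e[:,1],e[:,0])).round(1))
```

```text
head [488.1 -11. ] [22. 44. 24. 44.] [  20.1  -71.  -161.2  106.4]
lid [561.6  15.6] [122.  63. 120.  64.] [  16.8  -72.6 -163.   108.5]
screws [559.8  12.1] [199. 126. 200. 126.] [  17.8  -72.4 -162.3  107.4]
```

{"method": "servo_tool", "body": {"steps": [{"offset": [0,-0.1,-4],"grip": 0.3},{"offset": [0,-0.15,-7.5],"grip": 0.35},{"offset": [0,-0.15,-9.5],"grip": 0.45},{"offset": [0,-0.15,-10],"grip": 0.6},{"offset": [0,-0.15,-10],"grip": 0.65},{"offset": [0,-0.15,-10],"grip": 0.7},{"offset": [0,-0.15,-10],"grip": 0.8},{"offset": [0,-0.15,-10],"grip": 0.9},{"offset": [0,-0.15,-10],"grip": 0.9}]}}

```text
invalid input at $.steps[0]: expected keys grip, offset, spin
```

{"method": "servo_tool", "body": {"steps": [{"offset": [0,-0.1,-4],"grip": 0.3,"spin": 0},{"offset": [0,-0.15,-7.5],"grip": 0.35,"spin": 0},{"offset": [0,-0.15,-9.5],"grip": 0.45,"spin": 0},{"offset": [0,-0.15,-10],"grip": 0.6,"spin": 0},{"offset": [0,-0.15,-10],"grip": 0.65,"spin": 0},{"offset": [0,-0.15,-10],"grip": 0.7,"spin": 0},{"offset": [0,-0.15,-10],"grip": 0.8,"spin": 0},{"offset": [0,-0.15,-10],"grip": 0.9,"spin": 0},{"offset": [0,-0.15,-10],"grip": 0.9,"spin": 0}]}}

```text
time: 1.37
ee_pos: [487.8, -10.9, 99.5]
orientation: [-3.141, 0.001, 1.876]
force: [-4.6, -3.2, -4.3]
width: 23.5
gripper_force: 60.1
```

{"method": "servo_tool", "body": {"steps": [{"offset": [-0.07,0.22,0.1],"grip": 0.9,"spin": 0},{"offset": [-0.14,0.44,0.2],"grip": 0.9,"spin": 0},{"offset": [-0.21,0.67,0.25],"grip": 0.9,"spin": 0}]}}

```text
time: 1.62
ee_pos: [485.7, -3.8, 100.7]
orientation: [-3.141, -0.0, 1.874]
force: [1.5, -3.8, -17.0]
width: 23.2
gripper_force: 59.8
```

Run:
```python
from h import *
o=telemetry.get_obs();print(o['ee_pos'],o['force'],o['moment'],o['width'],o['time'])
shot('wrist','w2',1);shot('side','s2')
d=cv2.imread('pics/s2_raw.png')[165:265,190:310]
w=cv2.imread('pics/w2_raw.png')[90:260,150:440]
a=cv2.resize(d,(600,500),interpolation=cv2.INTER_CUBIC);cv2.imwrite('pics/v2.png',cv2.convertScaleAbs(a,alpha=1.3,beta=10))
```

```text
[485.66698747  -3.83976446 100.66508798] [  1.46192656  -3.75329097 -17.02716649] [-0.76806008  0.33976764 -0.62607616] 23.164376865435298 1.6167
```

View pics/v2.png

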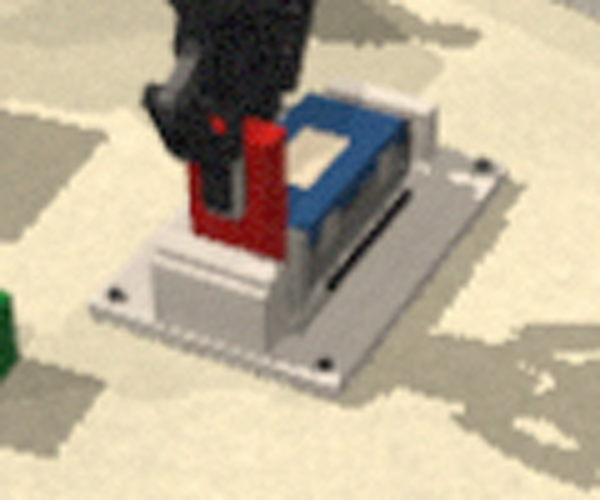

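The side view shows the wedge still upright in the fingers, while the tray has moved a few pixels (screws at (115,294), (324,363)). The lift took too much weight off the tray and it slid. I'll take the pull off and try a softer closure, and track the tray with image code.

{"method": "servo_tool", "body": {"steps": [{"offset": [0,0,-0.15],"grip": 0.74,"spin": 0},{"offset": [0,0,-0.22],"grip": 0.72,"spin": 0},{"offset": [0,0,-0.22],"grip": 0.72,"spin": 0}]}}

```text
time: 1.97
ee_pos: [485.0, -3.5, 99.3]
orientation: [-3.14, -0.001, 1.877]
force: [-7.0, -2.7, -3.5]
width: 23.8
gripper_force: 6.5
```

```bash
cat >> h.py <<'E'
def track(n='s'):
    """tray screw shifts (world mm, vs start) and wedge front-right edge slope from side cam"""
    K,T=cam('side');a=cv2.imread('pics/side0_raw.png');im=viewer.grab_frame('side');cv2.imwrite('pics/trk_last.png',im)
    o=telemetry.get_obs();out=[]
    for u,v in [(215.6,225),(257.8,239),(288.8,198.8)]:
        x,y=int(u),int(v);t=cv2.resize(a[y-6:y+7,x-8:x+9],None,fx=4,fy=4,interpolation=cv2.INTER_CUBIC)
        s=cv2.resize(im[y-18:y+19,x-20:x+21],None,fx=4,fy=4,interpolation=cv2.INTER_CUBIC)
        r=cv2.matchTemplate(s,t,cv2.TM_CCOEFF_NORMED);_,m,_,p=cv2.minMaxLoc(r)
        du,dv=p[0]/4-12,p[1]/4-12
        out.append(((back(K,T,(u+du,v+dv),12)-back(K,T,(u,v),12))[:2].round(1).tolist(),round(m,2)))
    b,g,r=cv2.split(im.astype(int));m=(r>90)&(g<r*.45)&(b<r*.45)
    e=[];
    for y in range(180,232):
        xs=np.flatnonzero(m[y,215:262])
        if len(xs)>3:e.append((y,215+xs[0],215+xs[-1]))
    e=np.array(e)
    print('t',round(o['time'],2),'pos',o['ee_pos'].round(1),'F',o['force'].round(1),'M',o['moment'].round(2),'w',round(o['width'],1),'gf',round(o['gripper_force'],1))
    print('tray',out)
    if len(e)>8:
        q=e[-22:];print('red rows',e[0][0],e[-1][0],'right edge slope deg',round(np.degrees(np.arctan(np.polyfit(q[:,0],q[:,2],1)[0])),1),'bottom',e[-1].tolist())
E
python3 -c "
from h import *
track()"
```

```text
t 2.02 pos [485.   -3.5  99.3] F [-6.  -1.1 -3.4] M [-0.29  0.86 -0.18] w 24.0 gf 6.4
tray [([-2.4, 8.4], 0.98), ([-2.8, 7.0], 0.97), ([-2.7, 6.3], 0.96)]
red rows 190 214 right edge slope deg -11.6 bottom [214, 237, 240]
```

{"method": "servo_tool", "body": {"steps": [{"offset": [-0.03,-0.25,0],"grip": 0.72,"spin": 0},{"offset": [0.04,-0.5,0],"grip": 0.72,"spin": 0},{"offset": [0.11,-0.7,0],"grip": 0.72,"spin": 0}]}}

```text
time: 2.27
ee_pos: [486.8, -9.3, 99.8]
orientation: [3.141, -0.002, 1.876]
force: [-5.6, 4.1, 2.4]
width: 24.1
gripper_force: 6.0
```

```bash
python3 -c "
from h import *
track()
im=cv2.imread('pics/trk_last.png')[165:265,190:310]
cv2.imwrite('pics/v3.png',cv2.convertScaleAbs(cv2.resize(im,(600,500),interpolation=cv2.INTER_CUBIC),alpha=1.3,beta=10))"
```

```text
t 2.32 pos [486.9  -9.7  99.9] F [-5.2  3.1  0.4] M [ 0.67  0.83 -0.04] w 24.0 gf 5.8
tray [([-2.6, 7.1], 0.98), ([-2.8, 7.0], 0.97), ([-2.7, 6.3], 0.96)]
red rows 190 213 right edge slope deg -10.4 bottom [213, 234, 243]
```

View pics/v3.png

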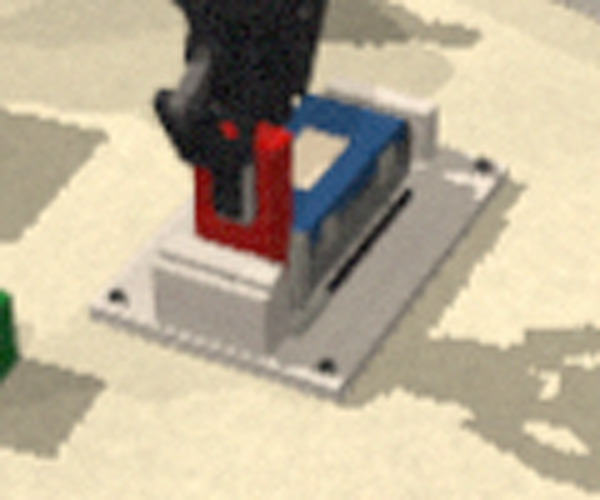

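The wedge now leans inside the soft grip (edge from (290,130) to (285,260)) while the tray's screws have stayed put. So: soft grip, alternating swings with a small rise.

{"method": "servo_tool", "body": {"steps": [{"offset": [-0.18,0.38,0.08],"grip": 0.73,"spin": 0},{"offset": [-0.34,0.76,0.16],"grip": 0.73,"spin": 0},{"offset": [-0.46,1.15,0.25],"grip": 0.73,"spin": 0},{"offset": [-0.46,1.15,0.25],"grip": 0.73,"spin": 0}]}}

```text
time: 2.65
ee_pos: [482.0, 1.6, 100.8]
orientation: [-3.141, -0.001, 1.876]
force: [0.8, -0.1, -16.7]
width: 23.7
gripper_force: 29.8
```

```bash
python3 -c "
from h import *
track()"
```

```text
t 2.7 pos [482.    1.4 100.7] F [  0.8  -1.1 -15.1] M [-0.21  0.15 -0.21] w 23.6 gf 29.7
tray [([-6.6, 18.8], 0.98), ([-7.4, 18.6], 0.97), ([-7.4, 16.6], 0.95)]
red rows 189 212 right edge slope deg -11.3 bottom [212, 231, 238]
```

{"method": "servo_tool", "body": {"steps": [{"offset": [0.15,-0.4,-0.02],"grip": 0.75,"spin": 0},{"offset": [0.3,-0.8,-0.02],"grip": 0.75,"spin": 0},{"offset": [0.45,-1.2,-0.02],"grip": 0.75,"spin": 0},{"offset": [0.55,-1.5,-0.02],"grip": 0.75,"spin": 0},{"offset": [0.55,-1.5,-0.12],"grip": 0.74,"spin": 0},{"offset": [0.55,-1.5,-0.2],"grip": 0.72,"spin": 0},{"offset": [0.55,-1.5,-0.2],"grip": 0.72,"spin": 0}]}}

```text
time: 3.28
ee_pos: [487.4, -14.1, 100.1]
orientation: [-3.141, -0.001, 1.877]
force: [-5.4, 2.3, -1.8]
width: 24.1
gripper_force: 11.1
```

```bash
python3 -c "
from h import *
track()"
```

```text
t 3.33 pos [487.4 -14.1 100. ] F [-5.6  2.5 -1.7] M [0.43 0.92 0.27] w 24.3 gf 11.1
tray [([-2.8, 2.8], 0.98), ([-2.2, 2.3], 0.97), ([-2.6, 4.4], 0.95)]
red rows 191 215 right edge slope deg -12.3 bottom [215, 239, 243]
```

{"method": "servo_tool", "body": {"steps": [{"offset": [-0.1,0.33,0],"grip": 0.718,"spin": 0},{"offset": [-0.2,0.67,0.0],"grip": 0.718,"spin": 0},{"offset": [-0.3,1.0,0.0],"grip": 0.718,"spin": 0},{"offset": [-0.38,1.25,0.0],"grip": 0.718,"spin": 0}]}}

```text
time: 3.67
ee_pos: [484.4, -3.8, 100.6]
orientation: [-3.141, 0.004, 1.877]
force: [-7.0, -7.6, 0.3]
width: 23.9
gripper_force: 4.4
```

```bash
python3 -c "
from h import *
track()"
```

```text
t 3.72 pos [484.3  -3.4 100.6] F [-5.4 -6.4 -0.9] M [-1.04  0.92  0.11] w 23.5 gf 4.0
tray [([-2.8, 2.8], 0.98), ([-2.0, 3.4], 0.97), ([-2.1, 3.9], 0.96)]
red rows 189 214 right edge slope deg -5.1 bottom [214, 237, 240]
```

{"method": "servo_tool", "body": {"steps": [{"offset": [-0.02,-0.33,0.02],"grip": 0.718,"spin": 0},{"offset": [0.08,-0.67,0.05],"grip": 0.718,"spin": 0},{"offset": [0.18,-1.0,0.08],"grip": 0.718,"spin": 0},{"offset": [0.26,-1.25,0.1],"grip": 0.718,"spin": 0},{"offset": [0.26,-1.25,0.1],"grip": 0.718,"spin": 0},{"offset": [0.18,-0.95,0.12],"grip": 0.718,"spin": 0},{"offset": [0.08,-0.6,0.15],"grip": 0.718,"spin": 0},{"offset": [-0.02,-0.25,0.18],"grip": 0.718,"spin": 0},{"offset": [-0.12,0.05,0.2],"grip": 0.718,"spin": 0},{"offset": [-0.12,0.05,0.2],"grip": 0.718,"spin": 0}]}}

```text
time: 4.55
ee_pos: [483.4, -1.3, 101.4]
orientation: [3.141, 0.001, 1.876]
force: [-0.8, -2.9, 0.2]
width: 23.9
gripper_force: 2.4
```

```bash
python3 -c "
from h import *
track()"
```

```text
t 4.6 pos [483.4  -1.3 101.4] F [-0.5 -2.3  1.8] M [-0.47  0.18  0.09] w 23.6 gf 2.4
tray [([-2.8, 2.8], 0.98), ([-2.0, 3.4], 0.97), ([-2.1, 3.9], 0.95)]
red rows 189 214 right edge slope deg -6.1 bottom [214, 237, 242]
```

{"method": "servo_tool", "body": {"steps": [{"offset": [0.1,-0.33,0.03],"grip": 0.722,"spin": 0},{"offset": [0.2,-0.67,0.1],"grip": 0.722,"spin": 0},{"offset": [0.3,-1.0,0.15],"grip": 0.722,"spin": 0},{"offset": [0.38,-1.25,0.2],"grip": 0.722,"spin": 0},{"offset": [0.38,-1.25,0.2],"grip": 0.722,"spin": 0}]}}

```text
time: 5.02
ee_pos: [486.9, -12.3, 102.8]
orientation: [3.141, -0.003, 1.875]
force: [1.9, 4.6, -0.7]
width: 23.5
gripper_force: 9.6
```

```bash
python3 -c "
from h import *
track()"
```

```text
t 5.07 pos [486.8 -12.3 102.8] F [ 1.8  4.5 -1.9] M [ 0.82 -0.09  0.17] w 23.6 gf 9.6
tray [([-2.8, 2.8], 0.98), ([-2.0, 3.4], 0.97), ([-2.1, 3.9], 0.96)]
red rows 190 215 right edge slope deg -13.1 bottom [215, 240, 244]
```

{"method": "servo_tool", "body": {"steps": [{"offset": [-0.1,0.33,0.03],"grip": 0.723,"spin": 0},{"offset": [-0.2,0.67,0.1],"grip": 0.723,"spin": 0},{"offset": [-0.3,1.0,0.15],"grip": 0.723,"spin": 0},{"offset": [-0.38,1.25,0.22],"grip": 0.723,"spin": 0},{"offset": [-0.38,1.25,0.22],"grip": 0.723,"spin": 0},{"offset": [-0.28,0.92,0.25],"grip": 0.723,"spin": 0},{"offset": [-0.18,0.58,0.32],"grip": 0.723,"spin": 0},{"offset": [-0.08,0.25,0.38],"grip": 0.723,"spin": 0},{"offset": [0,0,0.45],"grip": 0.723,"spin": 0},{"offset": [0,0,0.45],"grip": 0.723,"spin": 0}]}}

```text
time: 5.9
ee_pos: [485.8, -13.9, 107.0]
orientation: [-3.139, -0.001, 1.877]
force: [-0.5, 2.8, -16.4]
width: 23.8
gripper_force: 22.9
```

```bash
python3 -c "
from h import *
track()"
```

```text
t 5.95 pos [485.7 -13.8 107. ] F [ -0.9   0.4 -17. ] M [0.13 0.73 0.5 ] w 23.9 gf 22.7
tray [([-3.7, 3.8], 0.98), ([-2.0, 3.4], 0.92), ([-5.1, 5.2], 0.96)]
red rows 190 215 right edge slope deg -11.7 bottom [215, 241, 245]
```

{"method": "servo_tool", "body": {"steps": [{"offset": [0,0,-0.15],"grip": 0.72,"spin": 0},{"offset": [-0.1,0.33,-0.13],"grip": 0.721,"spin": 0},{"offset": [-0.2,0.67,-0.1],"grip": 0.721,"spin": 0},{"offset": [-0.3,1.0,-0.07],"grip": 0.721,"spin": 0},{"offset": [-0.4,1.3,-0.05],"grip": 0.721,"spin": 0},{"offset": [-0.4,1.3,-0.05],"grip": 0.721,"spin": 0}]}}

```text
time: 6.45
ee_pos: [482.6, -1.7, 107.6]
orientation: [3.142, 0.002, 1.874]
force: [-1.9, -4.3, -13.5]
width: 23.4
gripper_force: 22.3
```

```bash
python3 -c "
from h import *
track()
a=np.hstack([cv2.imread('pics/trk_last.png')[165:265,200:310],cv2.imread('pics/side0_raw.png')[165:265,200:310]])
cv2.imwrite('pics/v4.png',cv2.convertScaleAbs(cv2.resize(a,(792,360),interpolation=cv2.INTER_CUBIC),alpha=1.3,beta=10))"
```

```text
t 6.5 pos [482.8  -1.8 107.6] F [ -2.3  -4.1 -13.1] M [-0.7   0.56 -0.45] w 23.9 gf 21.3
tray [([-3.8, 15.9], 0.98), ([-7.2, 14.3], 0.96), ([-5.6, 7.5], 0.95)]
red rows 189 212 right edge slope deg -16.4 bottom [212, 231, 240]
```

View pics/v4.png

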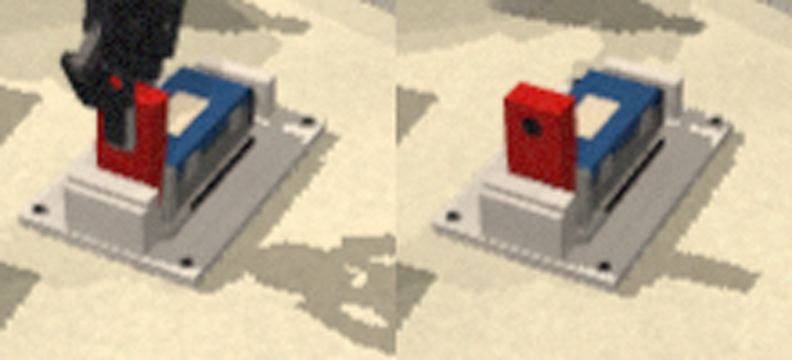

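The tray slipped about 13 mm again, since a pull of about 13 N unloads it too far. I'll drag it back the same way, then swing with a pull below about 8 N.

{"method": "servo_tool", "body": {"steps": [{"offset": [0.12,-0.4,0],"grip": 0.735,"spin": 0},{"offset": [0.24,-0.8,0],"grip": 0.735,"spin": 0},{"offset": [0.38,-1.2,0],"grip": 0.735,"spin": 0},{"offset": [0.46,-1.5,0],"grip": 0.735,"spin": 0},{"offset": [0.46,-1.5,-0.06],"grip": 0.73,"spin": 0},{"offset": [0.46,-1.5,-0.12],"grip": 0.72,"spin": 0},{"offset": [0.46,-1.5,-0.12],"grip": 0.72,"spin": 0}]}}

```text
time: 7.08
ee_pos: [487.5, -15.8, 107.0]
orientation: [3.141, -0.0, 1.876]
force: [-4.6, 3.7, -1.8]
width: 24.4
gripper_force: 13.4
```

```bash
python3 -c "
from h import *
track()"
```

```text
t 7.13 pos [487.5 -15.8 107. ] F [-5.4  3.1 -2.4] M [0.47 0.89 0.25] w 24.0 gf 13.4
tray [([-2.7, -0.2], 0.97), ([-1.1, -0.2], 0.97), ([-2.5, 2.6], 0.97)]
red rows 190 215 right edge slope deg -11.6 bottom [215, 239, 244]
```

{"method": "servo_tool", "body": {"steps": [{"offset": [-0.2,0.34,0.02],"grip": 0.719,"spin": 0},{"offset": [-0.3,0.68,0.05],"grip": 0.719,"spin": 0},{"offset": [-0.4,1.0,0.08],"grip": 0.719,"spin": 0},{"offset": [-0.52,1.4,0.1],"grip": 0.719,"spin": 0},{"offset": [-0.52,1.4,0.1],"grip": 0.719,"spin": 0}]}}

```text
time: 7.55
ee_pos: [483.3, -2.9, 108.4]
orientation: [3.139, 0.004, 1.876]
force: [-3.9, -4.2, -0.9]
width: 23.8
gripper_force: 4.6
```

```bash
python3 -c "
from h import *
track()"
```

```text
t 7.6 pos [483.3  -2.9 108.4] F [-4.1 -3.9 -0.6] M [-0.58  0.7   0.11] w 24.4 gf 4.6
tray [([-2.3, 2.4], 0.98), ([-2.2, 2.3], 0.98), ([-2.5, 2.6], 0.97)]
red rows 189 214 right edge slope deg -10.3 bottom [214, 236, 240]
```

{"method": "servo_tool", "body": {"steps": [{"offset": [0.04,-0.34,0.02],"grip": 0.721,"spin": 0},{"offset": [0.14,-0.7,0.06],"grip": 0.721,"spin": 0},{"offset": [0.24,-1.05,0.09],"grip": 0.721,"spin": 0},{"offset": [0.36,-1.45,0.12],"grip": 0.721,"spin": 0},{"offset": [0.36,-1.45,0.12],"grip": 0.721,"spin": 0}]}}

```text
time: 8.02
ee_pos: [487.4, -16.2, 109.5]
orientation: [3.138, 0.0, 1.875]
force: [-1.2, 4.4, 0.7]
width: 23.8
gripper_force: 7.1
```

```bash
python3 -c "
from h import *
track()"
```

```text
t 8.07 pos [487.4 -16.2 109.5] F [-1.1  4.6  2.5] M [0.68 0.46 0.11] w 23.9 gf 7.3
tray [([-2.3, 2.4], 0.98), ([-2.2, 2.3], 0.98), ([-2.5, 2.6], 0.97)]
red rows 190 214 right edge slope deg -13.4 bottom [214, 236, 245]
```

```bash
cat >> h.py <<'E'
_t=track
def track():
    _t()
    im=cv2.imread('pics/trk_last.png');k=cv2.resize(im[170:230,205:265],None,fx=4,fy=4,interpolation=cv2.INTER_CUBIC).astype(int)
    b,g,r=cv2.split(k);m=((r>90)&(g<r*.45)&(b<r*.45)).astype(np.uint8)
    n,l,s,c=cv2.connectedComponentsWithStats(m);i=1+np.argmax(s[1:,4]);ys,xs=np.nonzero(l==i)
    xr=np.percentile(xs,95);q=ys[(xs>xr-10)&(xs<xr)]
    print('red right x %.1f top %.2f bottom %.2f'%(205+xr/4,170+q.min()/4,170+q.max()/4))
E
python3 -c "
from h import *
track()"
```

```text
t 8.12 pos [487.4 -16.2 109.5] F [-1.8  4.9  3.4] M [0.74 0.35 0.08] w 24.5 gf 7.4
tray [([-2.3, 2.4], 0.98), ([-2.2, 2.3], 0.98), ([-2.5, 2.6], 0.97)]
red rows 190 215 right edge slope deg -15.2 bottom [215, 240, 243]
red right x 249.5 top 190.50 bottom 200.25
```

{"method": "servo_tool", "body": {"steps": [{"offset": [0,0,-0.05],"grip": 0.73,"spin": 0},{"offset": [-0.14,0.38,0.02],"grip": 0.725,"spin": 0},{"offset": [-0.25,0.75,0.05],"grip": 0.725,"spin": 0},{"offset": [-0.36,1.15,0.08],"grip": 0.725,"spin": 0},{"offset": [-0.46,1.45,0.1],"grip": 0.725,"spin": 0}]}}

```text
time: 8.53
ee_pos: [483.3, -4.2, 110.1]
orientation: [3.138, 0.006, 1.876]
force: [1.7, -8.9, -2.5]
width: 23.9
gripper_force: 27.6
```

```bash
python3 -c "
from h import *
track()"
```

```text
t 8.58 pos [483.2  -3.7 110.1] F [ 0.8 -6.9 -2.4] M [-1.4   0.   -0.31] w 23.6 gf 27.7
tray [([-2.6, 4.1], 0.98), ([-3.5, 3.6], 0.98), ([-3.5, 1.8], 0.96)]
red rows 188 215 right edge slope deg -8.7 bottom [215, 239, 243]
red right x 244.8 top 188.50 bottom 216.75
```

{"method": "servo_tool", "body": {"steps": [{"offset": [0.1,-0.34,0.05],"grip": 0.725,"spin": 0},{"offset": [0.2,-0.7,0.1],"grip": 0.725,"spin": 0},{"offset": [0.32,-1.05,0.14],"grip": 0.725,"spin": 0},{"offset": [0.43,-1.45,0.17],"grip": 0.725,"spin": 0},{"offset": [0.43,-1.45,0.17],"grip": 0.725,"spin": 0}]}}

```text
time: 9.0
ee_pos: [486.4, -15.4, 111.4]
orientation: [3.139, -0.002, 1.875]
force: [0.3, 6.7, 0.3]
width: 23.6
gripper_force: 27.7
```

```bash
python3 -c "
from h import *
track()"
```

```text
t 9.05 pos [486.4 -15.4 111.4] F [0.6 6.2 0.1] M [ 1.25 -0.06  0.04] w 23.8 gf 27.7
tray [([-2.6, 4.1], 0.98), ([-3.5, 3.6], 0.99), ([-2.5, 2.6], 0.96)]
red rows 190 215 right edge slope deg -15.2 bottom [215, 239, 243]
red right x 248.8 top 189.75 bottom 199.25
```

{"method": "servo_tool", "body": {"steps": [{"offset": [-0.1,0.34,0.06],"grip": 0.725,"spin": 0},{"offset": [-0.2,0.7,0.12],"grip": 0.725,"spin": 0},{"offset": [-0.32,1.05,0.17],"grip": 0.725,"spin": 0},{"offset": [-0.43,1.45,0.2],"grip": 0.725,"spin": 0},{"offset": [-0.43,1.45,0.2],"grip": 0.725,"spin": 0}]}}

```text
time: 9.47
ee_pos: [480.4, -1.9, 111.7]
orientation: [-3.14, -0.0, 1.874]
force: [1.1, -2.2, -13.9]
width: 23.6
gripper_force: 30.1
```

```bash
python3 -c "
from h import *
track()"
```

```text
t 9.52 pos [480.5  -2.  111.8] F [  1.9  -2.2 -13.7] M [-0.63 -0.3  -0.73] w 23.8 gf 30.0
tray [([-8.0, 17.2], 0.97), ([-10.1, 15.9], 0.97), ([-8.2, 12.0], 0.95)]
red rows 188 214 right edge slope deg -12.3 bottom [214, 235, 239]
red right x 243.2 top 188.50 bottom 198.75
```

{"method": "servo_tool", "body": {"steps": [{"offset": [0.15,-0.4,0],"grip": 0.74,"spin": 0},{"offset": [0.3,-0.8,0],"grip": 0.74,"spin": 0},{"offset": [0.45,-1.2,0],"grip": 0.74,"spin": 0},{"offset": [0.55,-1.5,0],"grip": 0.74,"spin": 0},{"offset": [0.55,-1.5,-0.1],"grip": 0.735,"spin": 0},{"offset": [0.55,-1.5,-0.15],"grip": 0.725,"spin": 0},{"offset": [0.55,-1.5,-0.15],"grip": 0.725,"spin": 0}]}}

```text
time: 10.1
ee_pos: [485.4, -16.5, 111.7]
orientation: [-3.139, -0.001, 1.878]
force: [-5.2, 3.0, -2.4]
width: 23.6
gripper_force: 35.0
```

```bash
python3 -c "
from h import *
track()"
```

```text
t 10.15 pos [485.4 -16.5 111.7] F [-5.3  2.5 -3.7] M [0.51 0.82 0.69] w 23.2 gf 35.0
tray [([-5.7, 1.4], 0.98), ([-3.8, 2.5], 0.95), ([-5.1, 5.2], 0.97)]
red rows 190 215 right edge slope deg -15.0 bottom [215, 237, 242]
red right x 248.8 top 190.25 bottom 200.75
```

{"method": "servo_tool", "body": {"steps": [{"offset": [-0.1,0,-0.04],"grip": 0.725,"spin": 0},{"offset": [-0.2,0.38,-0.04],"grip": 0.725,"spin": 0},{"offset": [-0.31,0.75,-0.02],"grip": 0.725,"spin": 0},{"offset": [-0.42,1.15,0.03],"grip": 0.725,"spin": 0},{"offset": [-0.52,1.45,0.08],"grip": 0.725,"spin": 0},{"offset": [-0.52,1.45,0.08],"grip": 0.725,"spin": 0}]}}

```text
time: 10.65
ee_pos: [481.7, -3.0, 112.0]
orientation: [3.141, 0.001, 1.874]
force: [0.3, -2.4, -14.3]
width: 23.5
gripper_force: 34.9
```

```bash
python3 -c "
from h import *
track()"
```

```text
t 10.7 pos [481.6  -3.  111.9] F [ -0.3  -3.9 -12.9] M [-0.83 -0.1  -0.65] w 23.6 gf 35.2
tray [([-6.4, 17.0], 0.97), ([-9.2, 15.0], 0.97), ([-6.7, 10.4], 0.95)]
red rows 188 214 right edge slope deg -12.9 bottom [214, 235, 239]
red right x 244.0 top 188.25 bottom 195.50
```

{"method": "servo_tool", "body": {"steps": [{"offset": [0.12,-0.4,0],"grip": 0.74,"spin": 0},{"offset": [0.26,-0.8,0],"grip": 0.74,"spin": 0},{"offset": [0.4,-1.2,0],"grip": 0.74,"spin": 0},{"offset": [0.5,-1.5,0],"grip": 0.74,"spin": 0},{"offset": [0.5,-1.5,-0.1],"grip": 0.735,"spin": 0},{"offset": [0.45,-1.5,-0.2],"grip": 0.722,"spin": 0},{"offset": [0.41,-1.5,-0.22],"grip": 0.722,"spin": 0}]}}

```text
time: 11.28
ee_pos: [485.5, -16.1, 111.8]
orientation: [3.141, -0.002, 1.877]
force: [-5.7, 6.4, 8.9]
width: 24.0
gripper_force: 22.7
```

{"method": "servo_tool", "body": {"steps": [{"offset": [-0.1,0.33,-0.06],"grip": 0.722,"spin": 0},{"offset": [-0.2,0.67,-0.1],"grip": 0.722,"spin": 0},{"offset": [-0.26,0.87,-0.1],"grip": 0.722,"spin": 0},{"offset": [-0.36,1.2,-0.02],"grip": 0.722,"spin": 0},{"offset": [-0.43,1.45,0.05],"grip": 0.722,"spin": 0}]}}

```text
time: 11.7
ee_pos: [482.2, -4.6, 111.5]
orientation: [3.14, 0.003, 1.876]
force: [0.1, -5.3, -11.3]
width: 23.9
gripper_force: 18.6
```

```bash
python3 -c "
from h import *
track()"
```

```text
t 11.75 pos [482.   -4.  111.4] F [-2.4 -4.8 -3.1] M [-0.98  0.3  -0.5 ] w 23.6 gf 21.0
tray [([-5.1, 11.3], 0.98), ([-7.1, 10.0], 0.96), ([-5.6, 7.5], 0.97)]
red rows 188 215 right edge slope deg -10.6 bottom [215, 238, 241]
red right x 244.8 top 188.25 bottom 216.75
```

{"method": "servo_tool", "body": {"steps": [{"offset": [-0.12,0.4,0.05],"grip": 0.72,"spin": 0},{"offset": [-0.24,0.8,0.12],"grip": 0.722,"spin": 0},{"offset": [-0.3,1.0,0.14],"grip": 0.717,"spin": 0},{"offset": [-0.3,1.0,0.1],"grip": 0.714,"spin": 0},{"offset": [-0.2,0.67,0.1],"grip": 0.716,"spin": 0},{"offset": [-0.1,0.33,0.1],"grip": 0.717,"spin": 0},{"offset": [0,0,0.1],"grip": 0.72,"spin": 0},{"offset": [0.1,-0.33,0.15],"grip": 0.722,"spin": 0},{"offset": [0.2,-0.67,0.22],"grip": 0.722,"spin": 0}]}}

```text
time: 12.5
ee_pos: [483.1, -8.3, 112.4]
orientation: [3.141, -0.003, 1.875]
force: [-1.0, 6.8, -3.9]
width: 23.9
gripper_force: 11.1
```

```bash
python3 -c "
from h import *
track()"
```

```text
t 12.55 pos [483.3  -9.  112.5] F [-2.   6.4 -0.7] M [ 1.08  0.4  -0.18] w 24.1 gf 11.2
tray [([-5.6, 11.7], 0.98), ([-7.5, 10.4], 0.96), ([-5.6, 7.5], 0.96)]
red rows 188 213 right edge slope deg -15.5 bottom [213, 232, 236]
red right x 240.5 top 208.25 bottom 216.00
```

{"method": "servo_tool", "body": {"steps": [{"offset": [0,0,-0.02],"grip": 0.715,"spin": 0},{"offset": [-0.12,0.4,-0.02],"grip": 0.717,"spin": 0},{"offset": [-0.24,0.8,-0.02],"grip": 0.72,"spin": 0},{"offset": [-0.34,1.15,0.08],"grip": 0.723,"spin": 0},{"offset": [-0.46,1.55,0.2],"grip": 0.723,"spin": 0},{"offset": [-0.46,1.55,0.22],"grip": 0.715,"spin": 0},{"offset": [-0.34,1.15,0.22],"grip": 0.717,"spin": 0},{"offset": [-0.22,0.75,0.22],"grip": 0.72,"spin": 0},{"offset": [-0.1,0.35,0.32],"grip": 0.723,"spin": 0},{"offset": [0,0,0.44],"grip": 0.723,"spin": 0}]}}

```text
time: 13.38
ee_pos: [483.0, -8.9, 116.4]
orientation: [-3.141, -0.002, 1.875]
force: [-0.4, 4.5, -7.2]
width: 23.8
gripper_force: 10.9
```

```bash
python3 -c "
from h import *
track()
a=np.hstack([cv2.imread('pics/trk_last.png')[165:265,200:310],cv2.imread('pics/side0_raw.png')[165:265,200:310]])
cv2.imwrite('pics/v5.png',cv2.convertScaleAbs(cv2.resize(a,(792,360),interpolation=cv2.INTER_CUBIC),alpha=1.3,beta=10))"
```

```text
t 13.43 pos [483.3  -9.7 116.7] F [-1.1  2.7 -5.6] M [ 0.76  0.06 -0.17] w 23.9 gf 10.9
tray [([-5.8, 10.5], 0.98), ([-7.1, 10.0], 0.96), ([-6.1, 8.1], 0.96)]
red rows 188 215 right edge slope deg -13.1 bottom [215, 238, 241]
red right x 241.5 top 201.00 bottom 216.50
```

```bash
cat >> h.py <<'E'
def redprof(im):
    u0,v0=225,155;k=cv2.resize(im[v0:215,u0:265],None,fx=3,fy=3,interpolation=cv2.INTER_CUBIC).astype(int)
    b,g,r=cv2.split(k);m=((r>70)&(g<r*.5)&(b<r*.5)).astype(np.uint8)
    n,l,s,c=cv2.connectedComponentsWithStats(m)
    return [(u0+s[i][0]/3,v0+s[i][1]/3,u0+(s[i][0]+s[i][2])/3,v0+(s[i][1]+s[i][3])/3,s[i][4]) for i in range(1,n) if s[i][4]>60]
E
python3 -c "
from h import *
print(np.round(redprof(cv2.imread('pics/scene0_raw.png')),1))
im=viewer.grab_frame('scene');cv2.imwrite('pics/sc5_raw.png',im);print(np.round(redprof(im),1))
K,T=cam('scene');c=np.array([481.6,-0.9]);yt=np.array([-.3,.954]);xt=np.array([.954,.3])
a=np.hstack([im[150:230,215:315],cv2.imread('pics/trk_last.png')[165:245,200:300]])
cv2.imwrite('pics/v6.png',cv2.convertScaleAbs(cv2.resize(a,(800,320),interpolation=cv2.INTER_CUBIC),alpha=1.3,beta=10))
for z in (124,130,136):
  print(z,[proj(K,T,np.append(c+12*xt+s*22*yt,z)).round(1).tolist() for s in (-1,1)])
"
```

```text
[[ 237.7  169.3  252.3  190.3 1737. ]]
[[ 238.   167.3  252.7  189.3 1004. ]]
124 [[241.7, 175.1], [254.6, 170.7]]
130 [[241.7, 173.6], [254.6, 169.2]]
136 [[241.7, 172.1], [254.7, 167.7]]
```

View pics/v6.png

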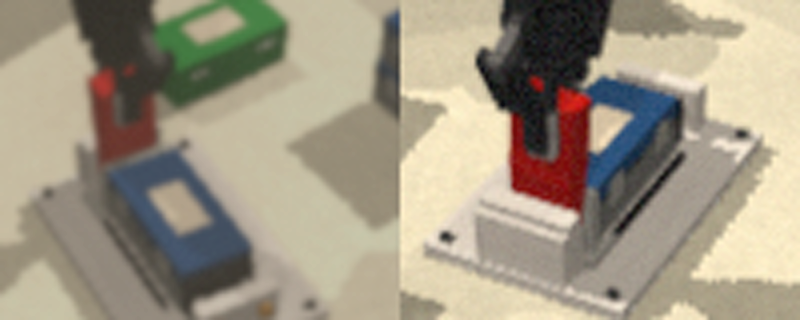

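The picture shows the wedge leaning and clearly higher (by about 8–10 mm), and the tray still. I'll carry on with the same pattern.

{"method": "servo_tool", "body": {"steps": [{"offset": [0,0,-0.02],"grip": 0.715,"spin": 0},{"offset": [-0.12,0.4,-0.02],"grip": 0.717,"spin": 0},{"offset": [-0.24,0.8,0.0],"grip": 0.72,"spin": 0},{"offset": [-0.34,1.15,0.1],"grip": 0.723,"spin": 0},{"offset": [-0.46,1.55,0.22],"grip": 0.723,"spin": 0},{"offset": [-0.46,1.55,0.22],"grip": 0.715,"spin": 0},{"offset": [-0.34,1.15,0.22],"grip": 0.717,"spin": 0},{"offset": [-0.22,0.75,0.24],"grip": 0.72,"spin": 0},{"offset": [-0.1,0.35,0.34],"grip": 0.723,"spin": 0},{"offset": [0,0,0.46],"grip": 0.723,"spin": 0}]}}

```text
time: 14.32
ee_pos: [482.9, -9.2, 121.2]
orientation: [-3.141, -0.002, 1.875]
force: [-0.9, 3.7, -6.5]
width: 24.1
gripper_force: 10.5
```

```bash
python3 -c "
from h import *
track()
im=viewer.grab_frame('scene');print(np.round(redprof(im),1))"
```

```text
t 14.37 pos [483.2 -10.  121.4] F [-2.   3.8 -4.9] M [ 0.69  0.2  -0.14] w 23.7 gf 10.6
tray [([-5.8, 10.5], 0.98), ([-7.1, 10.0], 0.96), ([-6.1, 8.1], 0.96)]
red rows 187 215 right edge slope deg -12.1 bottom [215, 238, 241]
red right x 244.5 top 187.00 bottom 216.50
[[ 238.   166.7  252.7  189.  1050. ]]
```

{"method": "servo_tool", "body": {"steps": [{"offset": [0,0,-0.02],"grip": 0.716,"spin": 0},{"offset": [-0.12,0.4,-0.02],"grip": 0.718,"spin": 0},{"offset": [-0.24,0.8,0.0],"grip": 0.722,"spin": 0},{"offset": [-0.34,1.15,0.1],"grip": 0.725,"spin": 0},{"offset": [-0.46,1.55,0.2],"grip": 0.725,"spin": 0},{"offset": [-0.46,1.55,0.2],"grip": 0.716,"spin": 0},{"offset": [-0.34,1.15,0.2],"grip": 0.718,"spin": 0},{"offset": [-0.22,0.75,0.22],"grip": 0.722,"spin": 0},{"offset": [-0.1,0.35,0.32],"grip": 0.725,"spin": 0},{"offset": [0,0,0.44],"grip": 0.725,"spin": 0}]}}

```text
time: 15.25
ee_pos: [482.2, -9.2, 124.6]
orientation: [-3.139, -0.002, 1.877]
force: [0.7, 4.2, -15.3]
width: 23.8
gripper_force: 23.0
```

```bash
python3 -c "
from h import *
track()
im=viewer.grab_frame('scene');print(np.round(redprof(im),1))"
```

```text
t 15.3 pos [482.5 -10.  124.8] F [ -0.3   3.1 -14.6] M [0.63 0.21 0.73] w 23.8 gf 24.9
tray [([-6.0, 3.1], 0.96), ([-3.5, 3.6], 0.98), ([-5.1, 7.0], 0.97)]
red rows 186 215 right edge slope deg -7.2 bottom [215, 238, 242]
red right x 243.0 top 185.75 bottom 216.75
[[ 238.7  165.7  252.3  189.7 1222. ]]
```

{"method": "servo_tool", "body": {"steps": [{"offset": [0,0,-0.12],"grip": 0.718,"spin": 0},{"offset": [-0.1,0.33,-0.12],"grip": 0.717,"spin": 0},{"offset": [-0.2,0.6,-0.08],"grip": 0.722,"spin": 0},{"offset": [-0.28,0.9,0.0],"grip": 0.7235,"spin": 0},{"offset": [-0.36,1.2,0.1],"grip": 0.7235,"spin": 0},{"offset": [-0.36,1.2,0.08],"grip": 0.716,"spin": 0},{"offset": [-0.24,0.8,0.08],"grip": 0.717,"spin": 0},{"offset": [-0.12,0.4,0.1],"grip": 0.721,"spin": 0},{"offset": [0,0,0.2],"grip": 0.7235,"spin": 0},{"offset": [0.1,-0.35,0.3],"grip": 0.7235,"spin": 0}]}}

```text
time: 16.18
ee_pos: [483.2, -12.1, 128.6]
orientation: [-3.14, -0.002, 1.876]
force: [-2.2, 2.8, -13.4]
width: 23.7
gripper_force: 19.5
```

```bash
python3 -c "
from h import *
track()
im=viewer.grab_frame('scene');print(np.round(redprof(im),1))"
```

```text
t 16.23 pos [483.6 -12.9 128.7] F [ -4.4   1.1 -12.4] M [0.46 0.77 0.64] w 24.0 gf 21.7
tray [([-5.7, 1.4], 0.98), ([-3.3, 2.0], 0.97), ([-5.1, 5.2], 0.96)]
red rows 186 215 right edge slope deg -3.4 bottom [215, 238, 243]
red right x 244.0 top 185.25 bottom 217.00
[[ 237.7  165.7  251.3  189.7 1310. ]]
```

{"method": "servo_tool", "body": {"steps": [{"offset": [-0.05,0,-0.12],"grip": 0.716,"spin": 0},{"offset": [-0.16,0.33,-0.12],"grip": 0.717,"spin": 0},{"offset": [-0.26,0.65,-0.1],"grip": 0.72,"spin": 0},{"offset": [-0.36,1.0,-0.03],"grip": 0.7235,"spin": 0},{"offset": [-0.45,1.3,0.06],"grip": 0.7235,"spin": 0},{"offset": [-0.45,1.3,0.04],"grip": 0.715,"spin": 0},{"offset": [-0.34,0.95,0.04],"grip": 0.717,"spin": 0},{"offset": [-0.22,0.55,0.04],"grip": 0.72,"spin": 0},{"offset": [-0.1,0.15,0.12],"grip": 0.7235,"spin": 0},{"offset": [0,-0.2,0.2],"grip": 0.7235,"spin": 0}]}}

```text
time: 17.12
ee_pos: [483.9, -14.2, 131.0]
orientation: [3.142, -0.002, 1.875]
force: [-2.6, 4.2, -7.2]
width: 24.1
gripper_force: 15.0
```

```bash
python3 -c "
from h import *
track()
im=viewer.grab_frame('scene');print(np.round(redprof(im),1))"
```

```text
t 17.17 pos [484.2 -14.8 131.2] F [-4.4  1.9 -5.5] M [0.55 0.88 0.17] w 23.7 gf 15.1
tray [([-5.0, 2.2], 0.97), ([-3.3, 2.0], 0.97), ([-5.1, 5.2], 0.95)]
red rows 186 215 right edge slope deg -8.8 bottom [215, 238, 244]
red right x 243.0 top 193.25 bottom 216.75
[[ 237.3  165.3  251.3  189.7 1312. ]]
```

{"method": "servo_tool", "body": {"steps": [{"offset": [-0.05,0,-0.04],"grip": 0.716,"spin": 0},{"offset": [-0.16,0.4,-0.04],"grip": 0.717,"spin": 0},{"offset": [-0.28,0.8,-0.02],"grip": 0.72,"spin": 0},{"offset": [-0.38,1.15,0.06],"grip": 0.7235,"spin": 0},{"offset": [-0.48,1.45,0.16],"grip": 0.7235,"spin": 0},{"offset": [-0.48,1.45,0.12],"grip": 0.715,"spin": 0},{"offset": [-0.36,1.05,0.12],"grip": 0.717,"spin": 0},{"offset": [-0.24,0.65,0.14],"grip": 0.72,"spin": 0},{"offset": [-0.12,0.3,0.22],"grip": 0.7235,"spin": 0},{"offset": [-0.03,0,0.32],"grip": 0.7235,"spin": 0}]}}

```text
time: 18.05
ee_pos: [483.8, -14.6, 133.5]
orientation: [-3.141, -0.002, 1.875]
force: [-1.0, 4.1, -7.8]
width: 23.7
gripper_force: 14.5
```

```bash
python3 -c "
from h import *
track()
im=viewer.grab_frame('scene');print(np.round(redprof(im),1))"
```

```text
t 18.1 pos [484.1 -15.2 133.7] F [-2.4  2.7 -6.1] M [0.65 0.48 0.26] w 24.2 gf 14.4
tray [([-5.0, 2.2], 0.97), ([-3.8, 2.5], 0.97), ([-5.1, 5.2], 0.95)]
red rows 185 215 right edge slope deg -5.7 bottom [215, 238, 243]
red right x 243.0 top 200.00 bottom 216.75
[[ 237.   165.   251.3  189.3 1337. ]]
```

{"method": "servo_tool", "body": {"steps": [{"offset": [-0.05,0,-0.04],"grip": 0.716,"spin": 0},{"offset": [-0.16,0.4,-0.04],"grip": 0.717,"spin": 0},{"offset": [-0.28,0.8,-0.02],"grip": 0.72,"spin": 0},{"offset": [-0.38,1.15,0.06],"grip": 0.7235,"spin": 0},{"offset": [-0.48,1.45,0.16],"grip": 0.7235,"spin": 0},{"offset": [-0.48,1.45,0.12],"grip": 0.715,"spin": 0},{"offset": [-0.36,1.05,0.12],"grip": 0.717,"spin": 0},{"offset": [-0.24,0.65,0.14],"grip": 0.72,"spin": 0},{"offset": [-0.12,0.3,0.22],"grip": 0.7235,"spin": 0},{"offset": [-0.0,0,0.32],"grip": 0.7235,"spin": 0}]}}

```text
time: 18.98
ee_pos: [483.5, -14.4, 136.7]
orientation: [-3.141, -0.002, 1.876]
force: [-0.7, 4.1, -7.5]
width: 23.9
gripper_force: 13.8
```

{"method": "servo_tool", "body": {"steps": [{"offset": [-0.05,0,-0.04],"grip": 0.716,"spin": 0},{"offset": [-0.16,0.4,-0.04],"grip": 0.717,"spin": 0},{"offset": [-0.28,0.8,-0.02],"grip": 0.72,"spin": 0},{"offset": [-0.38,1.15,0.06],"grip": 0.7235,"spin": 0},{"offset": [-0.48,1.45,0.16],"grip": 0.7235,"spin": 0},{"offset": [-0.48,1.45,0.12],"grip": 0.715,"spin": 0},{"offset": [-0.36,1.05,0.12],"grip": 0.717,"spin": 0},{"offset": [-0.24,0.65,0.14],"grip": 0.72,"spin": 0},{"offset": [-0.12,0.3,0.22],"grip": 0.7235,"spin": 0},{"offset": [-0.0,0,0.32],"grip": 0.7235,"spin": 0}]}}

```text
time: 19.82
ee_pos: [483.7, -15.0, 140.2]
orientation: [-3.141, -0.001, 1.876]
force: [-0.6, 1.6, -3.9]
width: 24.0
gripper_force: 10.8
```

```bash
python3 -c "
from h import *
track()
im=viewer.grab_frame('scene');print(np.round(redprof(im),1))"
```

```text
t 19.87 pos [484.  -15.6 140.4] F [-1.7  0.1 -2.7] M [0.35 0.28 0.2 ] w 23.9 gf 10.9
tray [([-5.0, 2.2], 0.97), ([-3.3, 2.0], 0.97), ([-5.1, 5.2], 0.95)]
red rows 184 215 right edge slope deg -1.6 bottom [215, 238, 244]
red right x 245.0 top 183.25 bottom 217.50
[[ 236.7  164.   251.   189.3 1506. ]]
```

{"method": "servo_tool", "body": {"steps": [{"offset": [0,0,0],"grip": 0.64,"spin": 0},{"offset": [0,0,-0.5],"grip": 0.62,"spin": 0},{"offset": [0,0,-2.2],"grip": 0.62,"spin": 0},{"offset": [0,0,-2.5],"grip": 0.65,"spin": 0},{"offset": [0,0,-2.5],"grip": 0.71,"spin": 0},{"offset": [0,0,-2.5],"grip": 0.722,"spin": 0},{"offset": [0,0,-2.5],"grip": 0.722,"spin": 0}]}}

```text
time: 20.5
ee_pos: [483.8, -14.9, 115.7]
orientation: [-3.141, -0.0, 1.876]
force: [-0.1, 0.0, -2.1]
width: 23.8
gripper_force: 12.3
```

```bash
python3 -c "
from h import *
track()
im=viewer.grab_frame('scene');print(np.round(redprof(im),1))"
```

```text
t 20.55 pos [483.8 -15.  115.9] F [-0.8  0.4 -1.3] M [0.   0.16 0.  ] w 24.2 gf 12.2
tray [([-5.0, 2.2], 0.97), ([-3.3, 2.0], 0.97), ([-5.1, 5.2], 0.95)]
red rows 184 215 right edge slope deg -8.9 bottom [215, 238, 244]
red right x 243.5 top 202.25 bottom 216.75
[[236.7 165.3 250.7 189.7 960. ]]
```

{"method": "servo_tool", "body": {"steps": [{"offset": [-0.1,0.4,-0.02],"grip": 0.718,"spin": 0},{"offset": [-0.22,0.75,0.0],"grip": 0.721,"spin": 0},{"offset": [-0.32,1.05,0.08],"grip": 0.7235,"spin": 0},{"offset": [-0.4,1.35,0.18],"grip": 0.7235,"spin": 0},{"offset": [-0.4,1.35,0.15],"grip": 0.716,"spin": 0},{"offset": [-0.3,1.0,0.15],"grip": 0.718,"spin": 0},{"offset": [-0.2,0.65,0.17],"grip": 0.721,"spin": 0},{"offset": [-0.1,0.3,0.25],"grip": 0.7235,"spin": 0},{"offset": [0,0,0.35],"grip": 0.7235,"spin": 0}]}}

```text
time: 21.35
ee_pos: [483.7, -14.7, 118.7]
orientation: [-3.141, -0.002, 1.876]
force: [-0.9, 2.5, -3.4]
width: 23.7
gripper_force: 12.6
```

```bash
python3 -c "
from h import *
track()
im=viewer.grab_frame('scene');print(np.round(redprof(im),1))"
```

```text
t 21.4 pos [484.  -15.4 118.9] F [-1.9  1.9 -2.6] M [0.49 0.31 0.21] w 24.2 gf 12.6
tray [([-5.0, 2.2], 0.97), ([-3.8, 2.5], 0.96), ([-5.1, 5.2], 0.95)]
red rows 184 216 right edge slope deg -8.3 bottom [216, 241, 244]
red right x 243.8 top 209.25 bottom 217.00
[[ 236.7  164.7  250.7  189.7 1020. ]]
```

{"method": "servo_tool", "body": {"steps": [{"offset": [-0.1,0.4,0.0],"grip": 0.718,"spin": 0},{"offset": [-0.22,0.75,0.05],"grip": 0.721,"spin": 0},{"offset": [-0.32,1.05,0.15],"grip": 0.724,"spin": 0},{"offset": [-0.4,1.35,0.27],"grip": 0.724,"spin": 0},{"offset": [-0.4,1.35,0.25],"grip": 0.716,"spin": 0},{"offset": [-0.3,1.0,0.27],"grip": 0.718,"spin": 0},{"offset": [-0.2,0.65,0.32],"grip": 0.721,"spin": 0},{"offset": [-0.1,0.3,0.42],"grip": 0.724,"spin": 0},{"offset": [0,0,0.55],"grip": 0.724,"spin": 0}]}}

```text
time: 22.2
ee_pos: [484.5, -15.5, 124.8]
orientation: [3.141, 0.0, 1.876]
force: [0.5, 0.2, -1.9]
width: 23.9
gripper_force: 14.3
```

```bash
python3 -c "
from h import *
track()
im=viewer.grab_frame('scene');print(np.round(redprof(im),1))"
```

```text
t 22.25 pos [484.8 -16.  125.1] F [-0.7 -0.6 -0.3] M [-0.05  0.28  0.03] w 23.9 gf 14.7
tray [([-5.0, 2.2], 0.97), ([-3.3, 2.0], 0.97), ([-5.1, 5.2], 0.94)]
red rows 181 216 right edge slope deg -4.2 bottom [216, 241, 246]
red right x 245.8 top 208.50 bottom 217.75
[[ 236.3  163.3  249.   190.7 1321. ]]
```

{"method": "servo_tool", "body": {"steps": [{"offset": [-0.1,0.35,0.1],"grip": 0.722,"spin": 0},{"offset": [-0.2,0.65,0.2],"grip": 0.724,"spin": 0},{"offset": [-0.2,0.65,0.3],"grip": 0.74,"spin": 0},{"offset": [-0.2,0.65,0.5],"grip": 0.76,"spin": 0},{"offset": [-0.2,0.65,0.8],"grip": 0.8,"spin": 0}]}}

```text
time: 22.72
ee_pos: [481.8, -8.2, 132.7]
orientation: [-3.141, -0.0, 1.876]
force: [0.6, -0.6, -0.7]
width: 23.1
gripper_force: 58.9
```

```bash
python3 -c "
from h import *
track()
im=viewer.grab_frame('scene');print(np.round(redprof(im),1))"
```

```text
t 22.77 pos [482.3  -8.4 133.4] F [ 0.1 -0.2 -0.7] M [-0.05 -0.01 -0.  ] w 23.3 gf 58.9
tray [([-5.0, 2.2], 0.97), ([-3.8, 2.5], 0.97), ([-5.1, 5.2], 0.95)]
red rows 180 216 right edge slope deg -0.3 bottom [216, 241, 244]
red right x 243.2 top 207.00 bottom 216.75
[[ 239.   160.7  251.7  189.3 1548. ]]
```

The wedge is loose and held firmly. I'll lift it clear while a script fits the parts tray outline in the first images.

{"method": "servo_tool", "body": {"steps": [{"offset": [0,0,1.5],"grip": 0.9,"spin": 0},{"offset": [0,0,4],"grip": 0.9,"spin": 0},{"offset": [0,0,7],"grip": 0.9,"spin": 0},{"offset": [0,-1,8.5],"grip": 0.9,"spin": 0},{"offset": [0,-4,9],"grip": 0.9,"spin": 0.1},{"offset": [0,-8,9],"grip": 0.9,"spin": 0.2},{"offset": [-1,-12,9],"grip": 0.9,"spin": 0.32},{"offset": [-1,-16,9],"grip": 0.9,"spin": 0.44}]}}

```text
time: 23.48
ee_pos: [471.2, -163.3, 223.0]
orientation: [-3.141, 0.0, 2.304]
force: [0.6, -0.0, -2.0]
width: 23.1
gripper_force: 58.8
```

```bash
cat > fit.py <<'E'
from h import *
from scipy.optimize import minimize
def fitbox(size,x0,views,maskf):
    L,W,H=size;ms=[]
    for f,n,box in views:
        im=cv2.imread('pics/%s_raw.png'%f);d=np.load('pics/%s.npz'%n);u0,v0,u1,v1=box
        m=np.zeros(im.shape[:2],np.uint8);m[v0:v1,u0:u1]=maskf(im[v0:v1,u0:u1].astype(int))
        m=cv2.morphologyEx(m,cv2.MORPH_CLOSE,np.ones((5,5),np.uint8));k,l,s,c=cv2.connectedComponentsWithStats(m);m=(l==1+np.argmax(s[1:,4])).astype(np.uint8)
        ms.append((m,d['K'],d['T']));print(f,int(m.sum()))
    def cost(p,show=False):
        c,s=np.cos(p[2]),np.sin(p[2]);t=[]
        for m,K,T in ms:
            P=np.array([proj(K,T,(p[0]+c*a*L/2-s*b*W/2,p[1]+s*a*L/2+c*b*W/2,h)) for a in(-1,1) for b in(-1,1) for h in(0,H)])
            h=cv2.convexHull((P*16).round().astype(np.int32));q=np.zeros_like(m);cv2.fillPoly(q,[h],1,shift=4,lineType=8)
            t.append((q&m).sum()/(q|m).sum())
        return t if show else 1-np.mean(t)
    r=minimize(cost,x0,method='Nelder-Mead',options=dict(initial_simplex=np.array([x0]+[np.add(x0,e) for e in([12,0,0],[0,12,0],[0,0,.1])])))
    print(np.round(r.x,3),cost(r.x,True));return r.x
E
python3 - <<'E'
from fit import *
dark=lambda i:((i.max(2)<85)).astype(np.uint8)
for v in ([('scene0','scene0',(115,165,190,225)),('side0','side0',(250,255,375,350))],[('scene0','scene0',(115,165,190,225))],[('side0','side0',(250,255,375,350))]):
    fitbox((180,140,30),[429,-300,-.29],v,dark)
o=telemetry.get_obs();print(o['ee_pos'],o['joints'],o['width'])
E
```

```text
scene0 2135
side0 5321
[ 4.25107e+02 -2.99332e+02 -2.88000e-01] [np.float64(0.954463480613165), np.float64(0.9492766565458117)]
scene0 2135
[ 4.26855e+02 -2.97905e+02 -2.75000e-01] [np.float64(0.9476744186046512)]
side0 5321
[ 4.27123e+02 -3.00726e+02 -3.02000e-01] [np.float64(0.9582207815595174)]
[ 471.24657994 -163.25306224  222.98357019] [-5.57446613e-01  1.85901912e-01  1.69348422e+00 -1.20087950e-04
  1.26221991e+00 -1.29025436e+00] 23.082287285275726
```

{"method": "servo_tool", "body": {"steps": [{"offset": [-2.5,-3.2,0],"grip": 0.9,"spin": 0.12},{"offset": [-5,-6.4,-1],"grip": 0.9,"spin": 0.24},{"offset": [-7.5,-9.6,-3],"grip": 0.9,"spin": 0.36},{"offset": [-10.3,-12.7,-5.5],"grip": 0.9,"spin": 0.48},{"offset": [-10.3,-12.7,-8],"grip": 0.9,"spin": 0.55},{"offset": [-10.3,-12.7,-10],"grip": 0.9,"spin": 0.55},{"offset": [-10.3,-12.7,-11],"grip": 0.9,"spin": 0.55},{"offset": [-10.3,-12.7,-11],"grip": 0.9,"spin": 0.55}]}}

```text
time: 24.15
ee_pos: [367.4, -288.3, 110.0]
orientation: [3.138, -0.005, 2.845]
force: [0.1, 0.3, -0.5]
width: 23.3
gripper_force: 59.0
```

Run:
```python
from h import *
o=telemetry.get_obs();print(o['ee_pos'],o['orientation'],o['force'])
shot('side','s8',1);im=cv2.imread('pics/s8_raw.png');b,g,r=cv2.split(im.astype(int));m=((r>90)&(g<r*.45)&(b<r*.45)).astype(np.uint8);m[:, :200]=0;m[:,380:]=0
n,l,s,c=cv2.connectedComponentsWithStats(m);print([x.tolist() for x in s[1:] if x[4]>40])
K,T=cam('side');p=o['ee_pos']
for d in (85,90,95,100): print(d,[proj(K,T,(p[0]+a*22*.959,p[1]-a*22*.284,p[2]-d)).round(1).tolist() for a in(-1,1)])
```

```text
[ 367.37080495 -288.32037925  110.04880456] [ 3.13832376 -0.00466015  2.8453143 ] [ 0.05720533  0.31412695 -0.52961742]
[[280, 267, 25, 47, 540]]
85 [[281.7, 313.6], [299.8, 305.1]]
90 [[281.6, 315.2], [299.7, 306.7]]
95 [[281.5, 316.8], [299.5, 308.3]]
100 [[281.4, 318.4], [299.4, 309.8]]
```

{"method": "servo_tool", "body": {"steps": [{"offset": [0,-0.1,-0.8],"grip": 0.9,"spin": 0},{"offset": [0,-0.1,-1.5],"grip": 0.9,"spin": 0},{"offset": [0,-0.1,-1.7],"grip": 0.76,"spin": 0},{"offset": [0,-0.1,-1.9],"grip": 0.73,"spin": 0},{"offset": [0,-0.1,-2.0],"grip": 0.725,"spin": 0}]}}

```text
time: 24.62
ee_pos: [369.5, -290.1, 92.7]
orientation: [-3.141, 0.0, 2.848]
force: [-0.6, 0.3, -1.7]
width: 23.4
gripper_force: 35.1
```

Run:
```python
from h import *
o=telemetry.get_obs();print(o['ee_pos'],o['force'],o['gripper_force'])
```

```text
[ 369.48255145 -290.12993653   92.65546957] [-0.58037899  0.27956212 -1.65362938] 35.14534950256348
```

{"method": "servo_tool", "body": {"steps": [{"offset": [0,0,-0.1],"grip": 0.723,"spin": 0},{"offset": [0,0,-0.25],"grip": 0.722,"spin": 0},{"offset": [0,0,-0.4],"grip": 0.722,"spin": 0},{"offset": [0,0,-0.4],"grip": 0.722,"spin": 0}]}}

```text
time: 24.95
ee_pos: [369.2, -290.2, 88.5]
orientation: [3.142, -0.0, 2.847]
force: [0.2, 0.3, -0.5]
width: 23.4
gripper_force: 18.5
```

{"method": "servo_tool", "body": {"steps": [{"offset": [0,0,-0.2],"grip": 0.724,"spin": 0},{"offset": [0,0,-0.4],"grip": 0.724,"spin": 0},{"offset": [0,0,-0.6],"grip": 0.724,"spin": 0},{"offset": [0,0,-0.6],"grip": 0.724,"spin": 0}]}}

```text
time: 25.28
ee_pos: [372.0, -292.0, 85.4]
orientation: [-3.139, 0.007, 2.846]
force: [4.3, 2.9, 18.0]
width: 23.5
gripper_force: 20.0
```

{"method": "servo_tool", "body": {"steps": [{"offset": [0,0,0.35],"grip": 0.719,"spin": 0},{"offset": [1.05,-0.31,0.45],"grip": 0.719,"spin": 0},{"offset": [2.1,-0.62,0.6],"grip": 0.719,"spin": 0},{"offset": [3.16,-0.94,0.5],"grip": 0.719,"spin": 0},{"offset": [4.2,-1.25,0.3],"grip": 0.719,"spin": 0},{"offset": [5.3,-1.56,0],"grip": 0.719,"spin": 0}]}}

```text
time: 25.78
ee_pos: [423.4, -306.3, 82.3]
orientation: [-3.141, 0.0, 2.847]
force: [-0.0, -0.1, -0.5]
width: 24.1
gripper_force: 1.0
```

Run:
```python
from h import *
o=telemetry.get_obs();print(o['ee_pos'],o['force'],o['gripper_force'])
shot('side','s9',1);im=cv2.imread('pics/s9_raw.png');b,g,r=cv2.split(im.astype(int));m=((r>90)&(g<r*.45)&(b<r*.45)).astype(np.uint8);m[:, :200]=0;m[:,380:]=0
n,l,s,c=cv2.connectedComponentsWithStats(m);print([x.tolist() for x in s[1:] if x[4]>40])
ys,xs=np.nonzero(m);print(cv2.minAreaRect(np.c_[xs,ys].astype(np.float32)))
cv2.imwrite('pics/v9.png',cv2.resize(im[230:350,230:390],None,fx=4,fy=4,interpolation=cv2.INTER_CUBIC))
```

```text
[ 423.41970631 -306.34054348   82.25480437] [-0.03818807 -0.11554689 -0.49181816] 1.017618728801608
[[286, 265, 33, 49, 843]]
((297.2343444824219, 224.4640655517578), (177.44700622558594, 33.272789001464844), 86.27594757080078)
```

Run:
```python
from h import *
im=cv2.imread('pics/s9_raw.png');b,g,r=cv2.split(im.astype(int));m=((r>70)&(g<r*.5)&(b<r*.5)).astype(np.uint8)
s=m[255:322,270:335]
for row in s[::2]: print(''.join('#' if v else '.' for v in row))
K,T=cam('side');o=telemetry.get_obs();p=o['ee_pos']
print('tcp px',proj(K,T,p),'C',proj(K,T,(391,-296,4)))
```

```text
.................................................................
.................................................................
.................................................................
.................................................................
.................................................................
.........................................######..................
........................................#######..................
.......................................########..................
.....................................###########.................
....................................#############................
...................................##############................
.................................################................
................................################.................
...............................#################.................
..............................##################.................
.............................##################..................
............................################
[... 508 characters left out ...]
###################......................
.................########################........................
................########################.........................
................######################...........................
.................###################.............................
...................################..............................
.................................................................
.................................................................
.................................................................
.................................................................
tcp px [317.87532621 279.55820982] C [300.53253901 311.41523681]
```

{"method": "servo_tool", "body": {"steps": [{"offset": [0.9,-0.27,-0.5],"grip": 0.72,"spin": 0},{"offset": [1.7,-0.51,-1.1],"grip": 0.72,"spin": 0},{"offset": [2.6,-0.77,-1.85],"grip": 0.72,"spin": 0},{"offset": [3.25,-0.96,-2.7],"grip": 0.72,"spin": 0},{"offset": [3.86,-1.14,-3.6],"grip": 0.72,"spin": 0},{"offset": [4.3,-1.27,-4.5],"grip": 0.72,"spin": 0},{"offset": [4.67,-1.39,-5.2],"grip": 0.72,"spin": 0}]}}

```text
time: 26.42
ee_pos: [468.8, -319.4, 28.9]
orientation: [3.141, -0.002, 2.847]
force: [-0.9, -1.2, -0.5]
width: 24.1
gripper_force: 3.2
```

Run:
```python
from h import *
o=telemetry.get_obs();print(o['ee_pos'],o['force'],o['gripper_force'])
shot('side','s10',1);im=cv2.imread('pics/s10_raw.png');b,g,r=cv2.split(im.astype(int));m=((r>70)&(g<r*.5)&(b<r*.5)).astype(np.uint8)
s=m[265:332,275:360]
for row in s[::2]: print(''.join('#' if v else '.' for v in row))
```

```text
[ 468.82721256 -319.38666603   28.92018415] [-0.94398324 -1.236293   -0.4821371 ] 3.185015916824341
.....................................................................................
.....................................................................................
.....................................................................................
.....................................................................................
.....................................................................................
........................................................###..........................
.....................................................######..........................
.................................................##########..........................
...............................................#############.........................
............................................################.........................
.........................................###################.........................
......................................################
[... 1223 characters left out ...]
............
.....................................................................................
.....................................................................................
.....................................................................................
.....................................................................................
.....................................................................................
.....................................................................................
.....................................................................................
.....................................................................................
```

{"method": "servo_tool", "body": {"steps": [{"offset": [0,0,-0.05],"grip": 0.7,"spin": 0},{"offset": [0,0,-0.05],"grip": 0.64,"spin": 0},{"offset": [0,0,0.5],"grip": 0.6,"spin": 0},{"offset": [0,0,3],"grip": 0.6,"spin": 0},{"offset": [0,0,7],"grip": 0.6,"spin": 0},{"offset": [0,1,11],"grip": 0.5,"spin": 0.1},{"offset": [0.5,4,14],"grip": 0.3,"spin": 0.2},{"offset": [1.5,7.5,16],"grip": 0.1,"spin": 0.3},{"offset": [2.5,11,18],"grip": 0,"spin": 0.4},{"offset": [3.5,15,19.5],"grip": 0,"spin": 0.5}]}}

```text
time: 27.3
ee_pos: [503.6, -171.9, 228.1]
orientation: [-3.138, 0.003, -2.933]
force: [1.1, -0.2, -1.0]
width: 84.8
gripper_force: 0.0
```

{"method": "servo_tool", "body": {"steps": [{"offset": [1,4,0.5],"grip": 0,"spin": 0.1},{"offset": [2,8,0.5],"grip": 0,"spin": 0.1},{"offset": [3,11.5,0.5],"grip": 0,"spin": 0.1},{"offset": [4,15,0.5],"grip": 0,"spin": 0.1},{"offset": [5.3,18.5,0.5],"grip": 0,"spin": 0.1},{"offset": [5.3,18.5,0.5],"grip": 0,"spin": 0.1}]}}

```text
time: 27.8
ee_pos: [557.1, 18.6, 230.9]
orientation: [3.14, 0.003, -2.831]
force: [-0.2, -1.2, 0.7]
width: 85.4
gripper_force: 0.0
```

```bash
cat >> h.py <<'E'
def bluerects(f,z,g=False):
    im=cv2.imread('pics/%s_raw.png'%f).astype(int);d=np.load('pics/%s.npz'%f);b,gg,r=cv2.split(im)
    m=((b>r*1.35)&(b>50)&(b>gg*1.1)).astype(np.uint8);m=cv2.morphologyEx(m,cv2.MORPH_CLOSE,np.ones((9,9),np.uint8))
    for c in cv2.findContours(m,cv2.RETR_EXTERNAL,cv2.CHAIN_APPROX_NONE)[0]:
        if cv2.contourArea(c)<300: continue
        h=cv2.convexHull(c).reshape(-1,2);P=np.array([back(d['K'],d['T'],q,z)[:2] for q in h])
        rc=cv2.minAreaRect(P.astype(np.float32));print('px',h.min(0),h.max(0),'rect',np.round(rc[0],1),np.round(rc[1],1),round(rc[2],1))
E
python3 - <<'E'
from h import *
o=telemetry.get_obs();print(o['ee_pos'],o['orientation'],o['joints'])
shot('wrist','w10',1);bluerects('w10',58)
E
```

```text
[557.08235237  18.56148221 230.91867409] [ 3.13975855  0.00342581 -2.83097193] [-0.16878962  0.28226558  1.54643303  0.00331915  1.31070179 -2.05105988]
px [228 117] [287 222] rect [553.9  17.9] [119.8  62.3] 18.5
```

{"method": "servo_tool", "body": {"steps": [{"offset": [-1.6,3.7,0.5],"grip": 0,"spin": 0.04},{"offset": [-3.2,7.4,1],"grip": 0,"spin": 0.08},{"offset": [-4.8,11.1,1.5],"grip": 0,"spin": 0.09},{"offset": [-6.4,14.8,2],"grip": 0,"spin": 0.09},{"offset": [-8,18.5,2],"grip": 0,"spin": 0.09},{"offset": [-9.6,22.2,2],"grip": 0,"spin": 0.09},{"offset": [-11.5,26,2],"grip": 0,"spin": 0.09},{"offset": [-11.5,26,2],"grip": 0,"spin": 0.09},{"offset": [-11.5,26,2],"grip": 0,"spin": 0.09}]}}

```text
time: 28.6
ee_pos: [440.1, 273.3, 250.3]
orientation: [-3.141, 0.001, -2.742]
force: [-0.2, -0.3, -0.2]
width: 85.5
gripper_force: 0.0
```

Run:
```python
from h import *
o=telemetry.get_obs();print(o['ee_pos'],o['orientation'],o['joints'])
shot('wrist','w11',1.5);bluerects('w11',92)
```

```text
[440.06425683 273.29324184 250.32687915] [-3.14117168e+00  6.69193315e-04 -2.74241941e+00] [ 3.40437104e-01  1.99228311e-01  1.60729127e+00 -3.91864981e-04
  1.33438034e+00 -1.62944067e+00]
px [  0 124] [ 62 224] rect [532.7  43.6] [108.5  67.3] 18.5
px [235 120] [294 232] rect [437.3 279.6] [123.1  60.5] 23.4
```

View pics/w11.png

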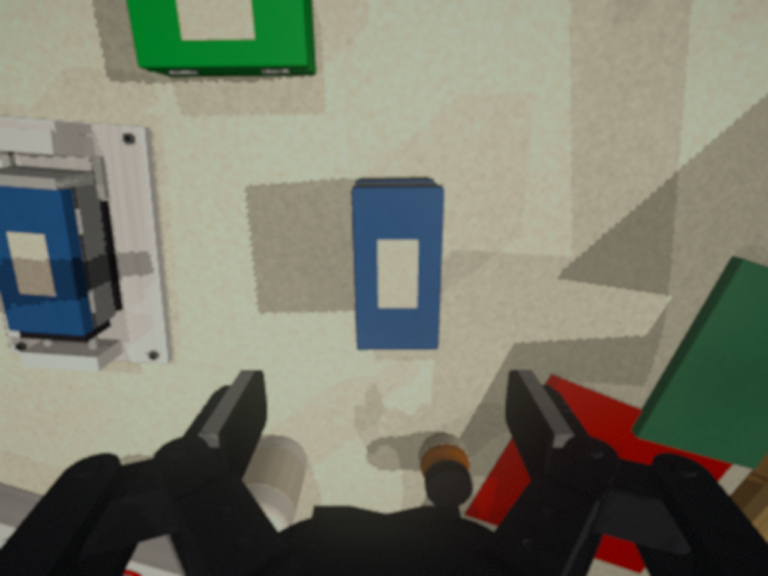

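The wrist view shows the stack's lid with corners (351,186), (443,186), (438,349), (357,350), the near side showing above at row 178. I'll convert these.

Run:
```python
from h import *
W=np.load('pics/w11.npz')
P=np.array([back(W['K'],W['T'],(u/1.5,v/1.5),92)[:2] for u,v in [(351,186),(443,186),(438,349),(357,350)]]);e=np.roll(P,-1,0)-P
print(P.round(1).tolist(),P.mean(0).round(1),np.linalg.norm(e,axis=1).round(1),np.degrees(np.arctan2(e[:,1],e[:,0])).round(1),cv2.minAreaRect(P.astype(np.float32)))
L=np.array([back(W['K'],W['T'],(u/1.5,v/1.5),92)[:2] for u,v in [(377,240),(419,240),(418,309),(377,309)]]);print('label',L.mean(0))
W=np.load('pics/w10.npz');im=cv2.imread('pics/w10_raw.png').astype(int);m=((im.min(2)>120)).astype(np.uint8);m[:,:228]=0;m[:,288:]=0;m[:117]=0;m[223:]=0
n,l,s,c=cv2.connectedComponentsWithStats(m);i=1+np.argmax(s[1:,4]);print('label tray case',s[i],back(W['K'],W['T'],c[i],58))
```

```text
[[396.4, 228.7], [372.7, 284.9], [482.7, 333.0], [507.3, 276.9]] [439.8 280.9] [ 61.  120.   61.2 120.9] [ 112.9   23.6  -66.3 -156.5] ((439.63592529296875, 280.86419677734375), (120.89521789550781, 61.17694854736328), 23.52743148803711)
label [441.25682557 281.90099025]
label tray case [ 245  150   26   45 1147] [553.07110436  17.17743695  58.        ]
```

{"method": "servo_tool", "body": {"steps": [{"offset": [1.6,-3.7,0],"grip": 0,"spin": -0.03},{"offset": [3.2,-7.4,0],"grip": 0,"spin": -0.06},{"offset": [4.8,-11.1,0],"grip": 0,"spin": -0.077},{"offset": [6.4,-14.8,-1],"grip": 0,"spin": -0.077},{"offset": [8,-18.5,-3],"grip": 0,"spin": -0.077},{"offset": [9.6,-22.2,-6],"grip": 0,"spin": -0.077},{"offset": [11.2,-26,-9],"grip": 0,"spin": -0.077},{"offset": [11.2,-26,-12],"grip": 0,"spin": -0.077},{"offset": [11.2,-26,-12],"grip": 0,"spin": -0.077},{"offset": [11.2,-26,-12],"grip": 0,"spin": -0.077}]}}

```text
time: 29.48
ee_pos: [551.5, 9.4, 127.1]
orientation: [3.139, -0.006, -2.828]
force: [0.9, 0.6, -0.1]
width: 85.4
gripper_force: 0.0
```

Run:
```python
from h import *
o=telemetry.get_obs();print(o['ee_pos'],o['orientation'],o['qvel'])
shot('wrist','w12',1);bluerects('w12',58)
```

```text
[551.45395699   9.36317997 127.1451169 ] [ 3.13898252 -0.00561628 -2.82829899] [ 0.05076989 -0.05866103 -0.04869614  0.01056537  0.03051918  0.01413895]
px [224 140] [311 285] rect [554.2  17.4] [120.1  61.9] 18.5
```

{"method": "servo_tool", "body": {"steps": [{"offset": [0,0,0],"grip": 0,"spin": 0},{"offset": [0,0,0],"grip": 0,"spin": 0}]}}

```text
time: 29.7
ee_pos: [554.2, 12.7, 131.8]
orientation: [-3.14, 0.003, -2.822]
force: [0.0, 0.3, 1.1]
width: 85.4
gripper_force: 0.0
```

{"method": "servo_tool", "body": {"steps": [{"offset": [0,0.48,-3],"grip": 0,"spin": 0},{"offset": [0,0.48,-6],"grip": 0,"spin": 0},{"offset": [0,0.48,-8],"grip": 0,"spin": 0},{"offset": [0,0.48,-9],"grip": 0,"spin": 0},{"offset": [0,0.48,-9],"grip": 0,"spin": 0},{"offset": [0,0.48,-9],"grip": 0.15,"spin": 0},{"offset": [0,0.48,-9],"grip": 0.24,"spin": 0},{"offset": [0,0.48,-9],"grip": 0.3,"spin": 0},{"offset": [0,0.48,-9],"grip": 0.4,"spin": 0},{"offset": [0,0.48,-9],"grip": 0.4,"spin": 0}]}}

```text
time: 30.53
ee_pos: [554.6, 17.7, 41.9]
orientation: [-3.141, 0.003, -2.823]
force: [-0.9, 2.3, 6.2]
width: 61.2
gripper_force: 66.0
```

Run:
```python
from h import *
o=telemetry.get_obs();print(o['ee_pos'],o['orientation'],o['force'],o['width'],o['gripper_force'])
track()
```

```text
[554.56428476  17.72402728  41.88857729] [-3.14061043  0.00344899 -2.82274318] [-0.92754931  2.25982508  6.21348652] 61.24805883243095 66.02815747261047
t 30.58 pos [554.6  17.7  41.9] F [-1.2  2.   5.3] M [0.62 0.23 0.17] w 60.9 gf 66.0
tray [([-5.0, 2.2], 0.96), ([-3.8, 2.5], 0.84), ([-4.5, 4.7], 0.94)]Traceback (most recent call last):
  File "<stdin>", line 3, in <module>
  File "h.py", line 42, in track
    n,l,s,c=cv2.connectedComponentsWithStats(m);i=1+np.argmax(s[1:,4]);ys,xs=np.nonzero(l==i)
                                                    ~~~~~~~~~^^^^^^^^^
    return _wrapfunc(a, 'argmax', axis=axis, out=out, **kwds)
    return bound(*args, **kwds)
ValueError: attempt to get argmax of an empty sequence
```

{"method": "servo_tool", "body": {"steps": [{"offset": [0,0,0.5],"grip": 0.4,"spin": 0},{"offset": [0,0,1.5],"grip": 0.4,"spin": 0},{"offset": [0,0,3],"grip": 0.4,"spin": 0},{"offset": [0,0,5],"grip": 0.4,"spin": 0},{"offset": [0,0,8],"grip": 0.4,"spin": 0},{"offset": [0,0,11],"grip": 0.4,"spin": 0},{"offset": [0,0,13],"grip": 0.4,"spin": 0},{"offset": [-0.6,1.5,14],"grip": 0.4,"spin": 0.02},{"offset": [-1.8,4,14],"grip": 0.4,"spin": 0.04},{"offset": [-3,7,14],"grip": 0.4,"spin": 0.06}]}}

```text
time: 31.42
ee_pos: [523.9, 86.6, 181.7]
orientation: [-3.14, 0.003, -2.765]
force: [-0.1, -0.7, -4.4]
width: 61.2
gripper_force: 66.4
```

{"method": "servo_tool", "body": {"steps": [{"offset": [-1.3,3,0],"grip": 0.4,"spin": 0.01},{"offset": [-2.6,6,0],"grip": 0.4,"spin": 0.02},{"offset": [-4,9,0],"grip": 0.4,"spin": 0.027},{"offset": [-5.4,12.2,0],"grip": 0.4,"spin": 0.027},{"offset": [-6.8,15.2,0],"grip": 0.4,"spin": 0.027},{"offset": [-7.8,17.8,0],"grip": 0.4,"spin": 0.027},{"offset": [-8.4,19.3,0],"grip": 0.4,"spin": 0.027},{"offset": [-8.4,19.3,0],"grip": 0.4,"spin": 0.027},{"offset": [-8.4,19.3,0],"grip": 0.4,"spin": 0.027},{"offset": [-8.4,19.3,0],"grip": 0.4,"spin": 0.027}]}}

```text
time: 32.25
ee_pos: [439.4, 279.8, 180.1]
orientation: [-3.141, 0.0, -2.736]
force: [0.5, -0.4, -4.5]
width: 61.3
gripper_force: 66.5
```

{"method": "servo_tool", "body": {"steps": [{"offset": [0,0,0],"grip": 0.4,"spin": 0},{"offset": [0,0,0],"grip": 0.4,"spin": 0}]}}

```text
time: 32.42
ee_pos: [439.8, 279.4, 179.8]
orientation: [-3.141, 0.0, -2.737]
force: [-0.2, 0.8, -3.4]
width: 60.7
gripper_force: 66.5
```

Run:
```python
from h import *
o=telemetry.get_obs();print(o['time'],o['ee_pos'],o['orientation'],o['force'],o['width'])
shot('wrist','w14',1);bluerects('w14',o['ee_pos'][2]-7+23)
_t()
```

```text
32.4167 [439.77196562 279.35453311 179.77238413] [-3.14129002e+00  1.12085209e-04 -2.73749522e+00] [-0.22513349  0.76035482 -3.43361262] 60.72015063769081
px [181 149] [332 346] rect [428.8 273.6] [101.7  62.2] 23.4
px [220 123] [300 139] rect [375.2 251.9] [ 6.1 31.3] 23.2Traceback (most recent call last):
  File "<stdin>", line 4, in <module>
NameError: name '_t' is not defined
```

Run:
```python
from h import *
im=cv2.imread('pics/w14_raw.png');W=np.load('pics/w14.npz');K,T=W['K'],W['T']
print([(v,im[v,255:265].mean(0).round().astype(int).tolist()) for v in range(112,160,2)])
u=np.array([np.cos(np.radians(23.5)),np.sin(np.radians(23.5))]);n=np.array([-u[1],u[0]])
S=np.array([440.2,281.2])
print('stack near top edge px',proj(K,T,np.append(S-60*u,92)),'corners',[proj(K,T,np.append(S-60*u+s*31*n,92)).round(1).tolist() for s in(-1,1)])
C=np.array([439.77,279.35])+[-.4,-.2]
for z in (196,150): print('case edge z',z,proj(K,T,np.append(C-60*u,z)),[proj(K,T,np.append(C-60*u+s*31*n,z)).round(1).tolist() for s in(-1,1)])
```

```text
[(112, [180, 203, 206]), (114, [180, 204, 206]), (116, [181, 204, 206]), (118, [180, 203, 206]), (120, [150, 170, 173]), (122, [83, 84, 82]), (124, [106, 83, 64]), (126, [91, 88, 82]), (128, [75, 75, 73]), (130, [95, 73, 56]), (132, [130, 93, 60]), (134, [137, 98, 61]), (136, [138, 98, 60]), (138, [133, 96, 62]), (140, [88, 84, 80]), (142, [78, 81, 81]), (144, [78, 81, 81]), (146, [76, 78, 78]), (148, [65, 60, 56]), (150, [77, 58, 43]), (152, [81, 59, 40]), (154, [94, 66, 42]), (156, [120, 82, 45]), (158, [128, 87, 46])]
stack near top edge px [260.08809764 130.67750019] corners [[219.0, 130.9], [301.2, 130.4]]
case edge z 196 [258.67845149 155.79400274] [[181.2, 156.2], [336.3, 155.4]]
case edge z 150 [258.2872342  139.48260284] [[202.5, 139.8], [314.1, 139.2]]
```

The profile puts the stack's edge at row 131 and the held case's bottom edge at row 139.5. Both agree with my predictions to within 1 px, so I'll correct by 2 mm and go down.

{"method": "servo_tool", "body": {"steps": [{"offset": [0.1,0.21,-1],"grip": 0.4,"spin": 0.002},{"offset": [0.1,0.21,-2.5],"grip": 0.4,"spin": 0.002},{"offset": [0.1,0.21,-4],"grip": 0.4,"spin": 0.002},{"offset": [0.1,0.21,-5],"grip": 0.4,"spin": 0.002},{"offset": [0.1,0.21,-5.3],"grip": 0.4,"spin": 0.002},{"offset": [0.1,0.21,-5.3],"grip": 0.4,"spin": 0.002},{"offset": [0.1,0.21,-5.4],"grip": 0.4,"spin": 0.002},{"offset": [0.1,0.21,-5.4],"grip": 0.4,"spin": 0.002}]}}

```text
time: 33.13
ee_pos: [440.8, 282.6, 126.1]
orientation: [-3.142, 0.001, -2.734]
force: [-0.7, -0.2, -3.4]
width: 61.2
gripper_force: 66.5
```

Run:
```python
from h import *
o=telemetry.get_obs();print(o['ee_pos'],o['orientation'],o['force'])
```

```text
[440.80749362 282.59895365 126.14008542] [-3.14154833e+00  1.20378540e-03 -2.73408344e+00] [-0.67237099 -0.24898869 -3.37157148]
```

{"method": "servo_tool", "body": {"steps": [{"offset": [0,-0.1,-0.1],"grip": 0.4,"spin": 0},{"offset": [0,-0.1,-0.2],"grip": 0.4,"spin": 0},{"offset": [0,-0.1,-0.28],"grip": 0.4,"spin": 0},{"offset": [0,-0.1,-0.34],"grip": 0.4,"spin": 0},{"offset": [0,-0.1,-0.34],"grip": 0.4,"spin": 0},{"offset": [0,-0.1,-0.34],"grip": 0.4,"spin": 0}]}}

```text
time: 33.63
ee_pos: [440.2, 281.5, 122.2]
orientation: [3.142, 0.0, -2.734]
force: [-0.4, -0.0, -4.7]
width: 61.0
gripper_force: 66.5
```

{"method": "servo_tool", "body": {"steps": [{"offset": [0.03,0,-0.03],"grip": 0.4,"spin": 0},{"offset": [0.03,0,-0.06],"grip": 0.4,"spin": 0},{"offset": [0.03,0,-0.06],"grip": 0.4,"spin": 0}]}}

```text
time: 33.88
ee_pos: [440.5, 281.5, 122.0]
orientation: [-3.142, 0.0, -2.734]
force: [-2.1, 0.5, -0.0]
width: 61.0
gripper_force: 67.3
```

{"method": "servo_tool", "body": {"steps": [{"offset": [0,0,-0.03],"grip": 0.4,"spin": 0},{"offset": [0,0,-0.03],"grip": 0.3,"spin": 0},{"offset": [0,0,-0.03],"grip": 0.26,"spin": 0},{"offset": [0,0,-0.03],"grip": 0.2,"spin": 0},{"offset": [0,0,-0.03],"grip": 0.1,"spin": 0},{"offset": [0,0,-0.03],"grip": 0,"spin": 0},{"offset": [0,0,0.5],"grip": 0,"spin": 0},{"offset": [0,0,3],"grip": 0,"spin": 0},{"offset": [0,0,7],"grip": 0,"spin": 0},{"offset": [0,0,11],"grip": 0,"spin": 0}]}}

```text
time: 34.72
ee_pos: [439.6, 281.0, 232.1]
orientation: [3.141, -0.003, -2.734]
force: [1.1, -0.0, -0.8]
width: 85.5
gripper_force: 0.0
```

{"method": "servo_tool", "body": {"steps": [{"offset": [0,0,3],"grip": 0,"spin": 0},{"offset": [0,0,4],"grip": 0,"spin": 0},{"offset": [0,0,4],"grip": 0,"spin": 0},{"offset": [0,0,4],"grip": 0,"spin": 0}]}}

```text
time: 35.05
ee_pos: [440.4, 281.4, 271.4]
orientation: [-3.142, 0.0, -2.734]
force: [0.8, 1.0, -0.7]
width: 85.0
gripper_force: 0.0
```

Run:
```python
from h import *
o=telemetry.get_obs();print(o['time'],o['ee_pos'],o['force'],o['width'])
shot('wrist','w15',1);shot('scene','sc15',1);shot('side','sd15',1)
im=cv2.imread('pics/w15_raw.png');W=np.load('pics/w15.npz');K,T=W['K'],W['T']
bluerects('w15',138)
u=np.array([np.cos(np.radians(23.5)),np.sin(np.radians(23.5))]);n=np.array([-u[1],u[0]]);S=np.array([440.2,281.2])
print('near edge pred z138',proj(K,T,np.append(S-60*u,138)),'z92',proj(K,T,np.append(S-60*u,92)))
print([(v,im[v,255:265].mean(0).round().astype(int).tolist()) for v in range(96,150,2)])
g=cv2.imread('pics/sc15_raw.png');print('scene diff tray case area');
# montage kept unviewed; red/blue masks for parts tray & stack in side image
s=cv2.imread('pics/sd15_raw.png');b,gg,r=cv2.split(s.astype(int));m=((r>70)&(gg<r*.5)&(b<r*.5)).astype(np.uint8)
k,l,st,c=cv2.connectedComponentsWithStats(m);print('red',[x.tolist() for x in st[1:] if x[4]>60])
m=((b>r*1.35)&(b>50)&(b>gg*1.1)).astype(np.uint8)
k,l,st,c=cv2.connectedComponentsWithStats(m);print('blue',[x.tolist() for x in st[1:] if x[4]>60])
Kd,Td=cam('side');P=lambda z:[proj(Kd,Td,np.append(S+a*60*u+q*31*n,z)).round(1).tolist() for a in(-1,1) for q in(-1,1)]
print('pred top',P(138))
```

```text
35.05 [440.41382617 281.370447   271.41778368] [ 0.78610751  0.97253302 -0.72344314] 84.98671724652864
px [224 116] [290 239] rect [436.4 278.4] [124.   60.5] 23.6
near edge pred z138 [258.04978223 123.4590858 ] z92 [257.92642504 119.66400968]
[(96, [161, 184, 186]), (98, [158, 180, 185]), (100, [159, 181, 186]), (102, [159, 182, 185]), (104, [162, 184, 186]), (106, [162, 184, 186]), (108, [160, 182, 186]), (110, [160, 183, 186]), (112, [160, 183, 186]), (114, [127, 146, 148]), (116, [85, 74, 63]), (118, [72, 71, 67]), (120, [69, 72, 71]), (122, [81, 66, 53]), (124, [115, 82, 54]), (126, [121, 86, 55]), (128, [122, 87, 55]), (130, [123, 86, 55]), (132, [122, 86, 54]), (134, [121, 86, 53]), (136, [121, 85, 53]), (138, [121, 85, 52]), (140, [121, 85, 52]), (142, [120, 84, 52]), (144, [120, 84, 52]), (146, [120, 84, 52]), (148, [120, 83, 52])]
scene diff tray case area
red [[116, 124, 51, 35, 666], [299, 275, 50, 39, 1026], [422, 274, 41, 27, 441]]
blue [[0, 115, 38, 59, 1430], [227, 121, 10, 8, 66], [135, 143, 41, 26, 399]]
pred top [[152.3, 165.3], [132.7, 161.1], [175.6, 145.4], [157.1, 141.9]]
```

```bash
python3 -c "
from h import *
print(finish_job())"
```

```text
the job is handed in; nothing more can be done
None
```

The wedge lies in the grey parts tray and the case sits square on the stack, handed in at about 35 s of the 66 s. While I worked the wedge loose, the transport tray slid up to about 18 mm several times under pulls of up to 17 N, over the 13 N tipping limit. I dragged it back and it now stands about 5 mm from where it started.

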